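Fit a linchpin and snap its ring over the shaft end

TASK

Take the linchpin out of the wooden block and push it fully home, shoulder down, through the slanting cross-hole of the shaft on the bracket, its open ring pointing off the free end of the shaft. Then, with the pin home, swing the sprung ring down over the end of the shaft until it snaps shut beneath it, and let go. Leave the tin and the roll of tape where they stand.

Things in the scene. Friction and masses are not known exactly. Their poses are not given: they have to be found in the camera images.
- linchpin: Steel linchpin, 101 mm long, 0.12 kg. Origin: on its axis in the underside of the head (shoulder); z from tip to head. Shank 10 mm thick, down to z -48, last 9 mm tapered to 6. Head 13 (x) by 27 mm (y -18 to 9), 19 high. Open ring sticks out toward -y from a hinge parallel to x at y -9, z 13.5 mm. Starts upright in the block's centre hole, shoulder on its top.
- linch_grip (a point): Middle of the flat grip tab atop the linchpin's head, on the pin axis 38 mm above the shoulder. Tab: z 19 to 53 mm above the shoulder, 13 mm thick in the pin's x (grip the flat +x and -x faces), 20 mm wide in y. Axes as the linchpin's.
- linch_ring (a joint): Angle of the linchpin's ring (rad): 0 open (square to the pin, toward its -y), 1.59 shut (parallel to the shank, far side against it near the tip). An over-centre spring pushes it open below 0.8 and shut above 0.8; at most 0.12 N m, some 2 N at the far side of the ring.
- ring_far (a point): Far side of the ring, centre of its 5 mm wire, 56.6 mm from the hinge line. The ring is a round loop, outer diameter 63 mm, inner 53. With the pin home, this point swings a quarter circle from beyond the free end of the shaft, at head height, to underneath the shaft.
- hitch_shaft: Short steel shaft fixed on a grey bracket, 115 mm above the bench. Origin: where shaft axis and cross-hole meet. z: up the cross-hole, leaning 0.56 rad from vertical toward its -x (robot side). y: along the shaft, level, to the bracket; -y is off the free end. Square end x +-13, y -15 to 13, z +-14 mm. At y 13 to 34 a collar and 54 mm eye; bracket plate from y 58, up to 50 mm above origin.
- hole_mouth (a point): Centre of the cross-hole's upper mouth on the shaft's z +14 mm face. Hole 12 mm diameter, right through (28 mm), mouth chamfered 2 mm. With the pin home its shoulder lies here and its axes match the shaft's but for up to 0.09 rad of lean from the hole's play.
- pin_block: Fixed wooden block 60 (x) by 110 (y) by 56 mm high, two upright 12 mm through holes, one in the centre with the linchpin, one empty 35 mm toward +y. Origin: centre of the underside.
- tin: Standing tin, 75 mm diameter, 94 mm high, at the back of the bench; a bystander. Origin: centre of the underside.
- tape: Roll of black tape lying flat, 102 mm diameter, 24 mm high, near the front edge; a bystander. Origin: centre of the underside.

How it is judged:
By the outcome, as a careful person would: the job done as asked, in the order asked, and still so for the second after the job is handed in, with the robot touching nothing.
It also fails if it takes over 53 s, if anything falls off the work surface, if the arm or the gripper's body presses on something with over 40 N, if the wrist force passes 120 N, or if a joint passes its speed limit or range.

ROBOT

A 7-joint arm with a two-finger parallel gripper is mounted at the origin on a cart in front of the work surface, level with it; the furniture and walls round the work are solid. World frame = base frame: x ahead of the robot, y to its left, z up, the work surface at z = 0. Lengths are in mm, angles in rad, forces in N, time in s.
With the tool pointing down it reaches from about 400 to 875 mm from the base axis. Payload 4.4 kg.
Tool frame: the origin (TCP) lies midway between the tips of the shut fingers; the grasp point (between the pads) lies 19 mm behind it (ctrl.pinch_z is the distance from the TCP to the grasp point, in mm); z points along the fingers, y is the line along which they close (so a half turn about z gives the same grasp; the last joint's range is limited). The gripper opens to 85 mm and grips with 20 to 120 N. Pads are 22 mm wide; open, the fingers measure 114 mm over their backs; the gripper's body (76 mm by 85 mm) begins 54 mm behind the grasp point. The pads swing forward as they close: fully open they stand 13 mm farther back than shut.
Start: joints at [-1.373, 0.628, 0.038, 1.517, -0.027, 0.996, -0.02], TCP at [169.463, 627.535, 231.313] pointing down, gripper open.
Joint ranges: [-3.06, 3.06], [-0.37, 2.12], [-1.25, 1.32], [0.18, 2.47], [-1.1, 4.24], [0.23, 1.98], [-2.94, 2.94]. Speed limits (rad/s): [2.57, 2.57, 3.14, 3.14, 3.14, 3.14, 3.14].

INTERFACE

Orientations are given as [roll, pitch, yaw] about the fixed x, y, z axes, in that order (R = Rz(yaw) Ry(pitch) Rx(roll)).
In Python, from cell import read_state, cams, order, ctrl gives the robot as it stands.
- The arm moves only by the tool move_arm, never from a script. Its argument "targets" is text: rows parted by semicolons, each of 7 numbers parted by spaces: the gripper's target within -1 to 1 (fully open at 1, half-way at 0, shut at -1), then the shift along the tool's x, y, z in cm, then the turn, a rotation vector about the tool's x, y, z in degrees. A call has 1 to 5 rows; each row shifts and turns the commanded pose from where the row before left it, along the tool's axes as they then stand; what a row does not reach is not made up. A row lasts 1/12 s, in which the tool goes at most 41.7 mm and 7.16 degrees, less where a joint would pass 70% of its speed; a pose out of reach is approached as far as the arm can. A call with a gripper value outside its range is refused whole. The fingers move at their own pace and stop on an object; the grip force is fixed at half the most. Time passes only in rows, so rows that do not move let the fingers close. It gives the time, the measured TCP pose, the force, the opening and the grip force at its end, in the units of the state.
- read_state(): the state, without advancing time (a new reading comes with each control period).
- cams.get_image(name): name is "scene" or "top" or "wrist"; returns a dict with "color" (384x512x3 uint8, red, green, blue), "fovy" (degrees; the focal length in pixels is half the picture's height over the tangent of half this angle, whatever the lens; pixels are square), "cx", "cy" (the principal point, pixels), "rvec" (rotation vector, rad) and "tvec" (3), from world to camera coordinates, as OpenCV has them. Camera axes: x right, y down, z forward; pixel columns grow to the right and rows downward; lengths in mm; the calibration is good to about 2 mm. A picture is of the moment at which its call begins. There is no depth.
- order.finish_job(): hands the job in; it is judged then, once.
The state is a dict: "clock": time; "qpos": joint angles; "qd": joint speeds; "tau": joint torques, N m; "eef_pos": TCP position; "tool_rot": TCP orientation; "force": force on the tool from outside, world axes, zero at the start; "torque": the same for the moment, N m; "width": finger opening in mm; "gripper_force": force on a finger pad.
Only numpy, scipy, OpenCV 4.12 (cv2) and the standard library are available. Lean on these libraries where they do the work, as an engineer would, in place of code of your own. Each camera call takes 0.05 s, during which the arm holds its last target. There are 200 camera calls.

## Working session

There is one attempt and no reset: what is moved stays moved. The work goes in short steps, Python scripts to look and compute and a tool call to move; the robot and the scene stay as the last step left them, time stands still between calls to the robot, and variables do not carry over. Pictures are saved under pics/ and viewed, at most 10 in all, crops included, and the job is handed in when it is done.

Besides the shell and the picture viewer there is one more tool, called after "Call:" as name(argument=value, ...), one argument or row to a line, values as JSON. move_arm: Moves the arm, as the interface text tells. Its arguments: {"type":"object","properties":{"targets":{"type":"string"}},"required":["targets"]}

```bash
ls; mkdir -p pics; cat > h.py <<'E'
import numpy as np, cv2
from scipy.spatial.transform import Rotation as R
from cell import read_state, cams, order, ctrl
def get(name,fn=None):
    im=cams.get_image(name)
    if fn: cv2.imwrite('pics/'+fn,im['color'][:,:,::-1])
    return im
def cal(im):
    h=im['color'].shape[0]; f=h/2/np.tan(np.radians(im['fovy'])/2)
    M=R.from_rotvec(np.ravel(im['rvec'])).as_matrix(); t=np.ravel(im['tvec'])
    return f,M,t
def ray(im,u,v):
    f,M,t=cal(im); d=M.T@np.array([(u-im['cx'])/f,(v-im['cy'])/f,1]); return -M.T@t,d/np.linalg.norm(d)
def onz(im,u,v,z):
    o,d=ray(im,u,v); return o+d*(z-o[2])/d[2]
def proj(im,p):
    f,M,t=cal(im); c=M@np.asarray(p,float)+t; return np.array([f*c[0]/c[2]+im['cx'],f*c[1]/c[2]+im['cy']])
def tri(rays):
    A=np.zeros((3,3));b=np.zeros(3)
    for o,d in rays:
        P=np.eye(3)-np.outer(d,d);A+=P;b+=P@o
    x=np.linalg.solve(A,b); return x,[np.linalg.norm((np.eye(3)-np.outer(d,d))@(x-o)) for o,d in rays]
def tool():
    s=read_state(); return s,np.array(s['eef_pos']),s['tool_rot']
E
python3 - <<'E'
from h import *
a=get('scene');b=get('top');c=get('wrist')
for n,i in zip('stw',(a,b,c)): print(n,i['fovy'],i['cx'],i['cy'],ray(i,256,192))
import pickle; pickle.dump((a,b,c),open('im0.pkl','wb'))
m=np.zeros((768-168,800,3),np.uint8)
x=np.hstack([a['color'],b['color']]); 
cv2.imwrite('pics/a.png',cv2.resize(a['color'],(768,576))[:,:,::-1]);cv2.imwrite('pics/b.png',cv2.resize(b['color'],(768,576))[:,:,::-1])
print(read_state(),ctrl.pinch_z)
E
```

```text
pics
s 57.885146417449526 254.07295136171663 188.83974293308515 (array([  15.58786196, -582.9099115 ,  555.72455814]), array([ 0.6076792 ,  0.60922388, -0.50948233]))
t 47.16169422410298 261.05033657055924 183.5896554769593 (array([ 313.61430355,  -20.27935644, 1301.62013005]), array([ 0.14599163,  0.01011444, -0.98923412]))
w 64.69226744377134 252.0783635798251 192.07631851794704 (array([ 92.60212621, 649.2462989 , 371.88014413]), array([ 0.30130719, -0.07005677, -0.95095006]))
{'clock': 0.15, 'qpos': array([-1.37280679,  0.62916556,  0.03848272,  1.51810675, -0.02699202,
        0.99628035, -0.01998897]), 'qd': array([ 0.00103497, -0.00059072, -0.00027557, -0.00406162, -0.00035602,
       -0.00184655, -0.00127508]), 'tau': array([ 1.21345271e-03, -5.63807166e+01,  1.22787796e+00, -1.93655455e+01,
        1.12222892e-02,  7.32885586e-03, -4.23399289e-07]), 'eef_pos': array([169.35263143, 627.08049059, 230.59037611]), 'tool_rot': array([-3.14015190e+00,  3.44659702e-05,  2.87779145e+00]), 'force': array([ 0.07158948, -0.10000591,  1.00627437]), 'torque': array([ 0.00127033,  0.01908893, -0.00999174]), 'gripper_force': 0.0, 'width': 85.15929547071927} 18.700000000000003
```

View pics/a.png

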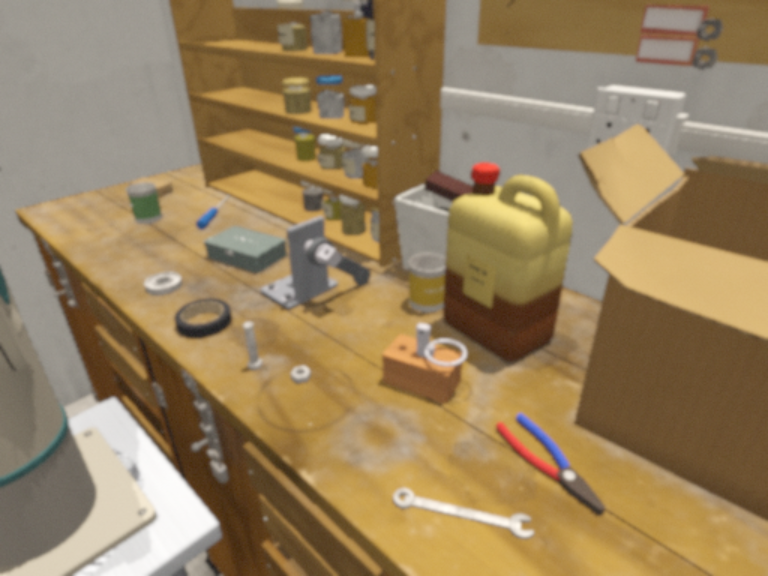

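View pics/b.png

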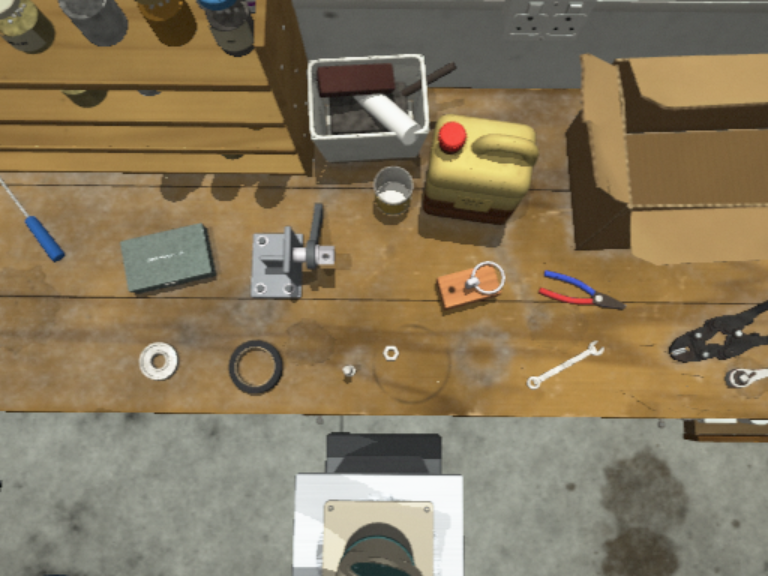

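The scene view shows the block with pin upright at about (424,340) and its ring to the right (447,352). The bracket shaft is at (325,252). In the top view the pin is at (472,283), the ring at (488,278), the empty hole at (452,290) and the shaft end at (327,257). All of these are in 1.5x pixels.

```bash
python3 - <<'E'
from h import *
import pickle
a,b,c=pickle.load(open('im0.pkl','rb'))
S=lambda u,v:ray(a,u/1.5,v/1.5); T=lambda u,v:ray(b,u/1.5,v/1.5)
print('tabtop',tri([S(424,325),T(473,282)]))
print('ring',tri([S(446,352),T(488,278)]))
print('shaft end',tri([S(328,256),T(334,256)]))
# orange block mask in top
for im,n in ((a,'s'),(b,'t')):
    hsv=cv2.cvtColor(im['color'],cv2.COLOR_RGB2HSV)
    m=cv2.inRange(hsv,(5,150,120),(12,255,255)); 
    cs,_=cv2.findContours(m,0,2); 
    for k in sorted(cs,key=cv2.contourArea)[-3:]: print(n,cv2.contourArea(k),cv2.minAreaRect(k))
print('hole',onz(b,452/1.5,290/1.5,56))
A=cv2.resize(a['color'][140:270,160:330],None,fx=4.6,fy=4.6,interpolation=cv2.INTER_CUBIC)[:,:,::-1]
cv2.imwrite('pics/c.png',A[:600])
B=cv2.resize(b['color'][130:215,155:350],None,fx=4,fy=4,interpolation=cv2.INTER_CUBIC)[:,:,::-1]
cv2.imwrite('pics/d.png',B); print(A.shape,B.shape)
E
```

```text
tabtop (array([ 503.71111954, -172.13558669,  113.98154655]), [np.float64(2.8277635326219013), np.float64(2.8277635326219284)])
ring (array([ 517.59914263, -205.31777696,   73.92907586]), [np.float64(2.3792677787840306), np.float64(2.3792677787840737)])
shaft end (array([542.74910388,  84.67695436, 125.6219159 ]), [np.float64(2.654862880823481), np.float64(2.6548628808233765)])
s 0.5 ((345.7500305175781, 302.2500305175781), (1.4142134189605713, 0.7071067094802856), 45.0)
s 3.0 ((358.6403503417969, 312.0274658203125), (26.627050399780273, 1.276896357536316), 34.2868766784668)
s 35.0 ((349.33026123046875, 299.4928894042969), (50.56963348388672, 8.6596097946167), 39.95754623413086)
t 0.0 ((305.0, 82.0), (0.0, 0.0), 0.0)
t 0.0 ((299.4459228515625, 81.1756820678711), (0.821994960308075, 7.069156646728516), 80.53767395019531)
t 0.5 ((293.75, 84.75), (0.7071067094802856, 2.8284268379211426), 45.0)
hole [ 494.89089857 -137.28895682   56.        ]
(598, 782, 3) (340, 780, 3)
```

View pics/d.png

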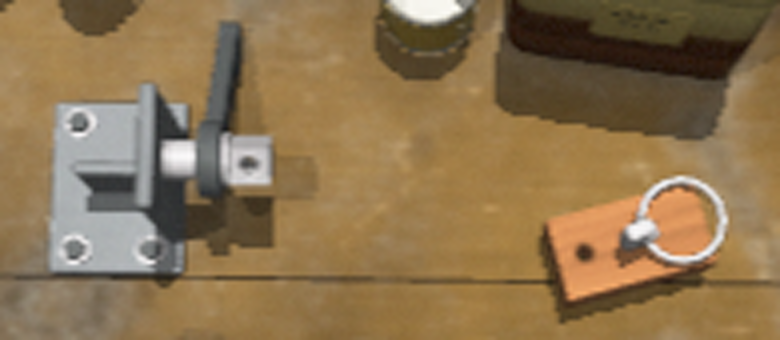

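```bash
cat >> h.py <<'E'
def pose():
    s=read_state(); return np.array(s['eef_pos'],float),R.from_euler('xyz',s['tool_rot'])
def plan(p0,r0,wps,g,step=30,deg=5.5,nd=2):
    "wps: list of (pos,Rotation); prints rows in tool axes, groups of 5"
    rows=[];p,r=np.array(p0,float),r0
    for P,Q in wps:
        P=np.array(P,float); rv=(r.inv()*Q).as_rotvec(); n=int(np.ceil(max(np.linalg.norm(P-p)/step,np.degrees(np.linalg.norm(rv))/deg,1)))
        ps,rs=p.copy(),r
        for k in range(1,n+1):
            d=np.round(r.inv().apply(ps+(P-ps)*k/n-p)/10,nd)
            w=np.round(np.degrees((r.inv()*(rs*R.from_rotvec(rv*k/n))).as_rotvec()),1)
            p=p+r.apply(d*10); r=r*R.from_rotvec(np.radians(w))
            rows.append(f"{g} "+" ".join("%g"%(x+0) for x in [*d,*w]))
    for i in range(0,len(rows),5): print("; ".join(rows[i:i+5]))
    return p,r
def down(yaw): return R.from_euler('xyz',[np.pi,0,yaw])
E
python3 - <<'E'
from h import *
p,r=pose()
plan(p,r,[((480,300,245),down(2.4)),((500,-165,225),down(1.92))],1)
E
```

```text
1 -2.41 -1.47 -0.09 0 0 1.7; 1 -2.45 -1.39 -0.09 0 0 1.7; 1 -2.49 -1.32 -0.08 0 0 1.7; 1 -2.53 -1.25 -0.09 0 0 1.7; 1 -2.56 -1.17 -0.09 0 0 1.8
1 -2.6 -1.1 -0.09 0 0 1.7; 1 -2.63 -1.01 -0.09 0 0 1.7; 1 -2.66 -0.93 -0.08 0 0 1.7; 1 -2.69 -0.86 -0.09 0 0 1.7; 1 -2.71 -0.77 -0.09 0 0 1.7
1 -2.73 -0.7 -0.09 -0.1 0 1.7; 1 -2.75 -0.61 -0.09 0 0 1.7; 1 -2.77 -0.53 -0.08 0 0 1.7; 1 -2.79 -0.45 -0.09 0 0 1.8; 1 -2.79 -0.36 -0.09 0 0 1.7
1 -2.81 -0.28 -0.09 0 0 1.7; 1 -2.06 -2.06 0.12 0 0 1.7; 1 -2.11 -1.99 0.13 0 0 1.7; 1 -2.18 -1.94 0.12 0 0 1.8; 1 -2.23 -1.86 0.13 0 0 1.7
1 -2.29 -1.8 0.12 0 0 1.7; 1 -2.34 -1.72 0.13 0 0 1.7; 1 -2.39 -1.66 0.12 0 0 1.7; 1 -2.44 -1.59 0.13 0 0 1.7; 1 -2.48 -1.51 0.12 0 0 1.8
1 -2.53 -1.43 0.13 0 0 1.7; 1 -2.58 -1.36 0.12 0 0 1.7; 1 -2.61 -1.28 0.13 0 0 1.7; 1 -2.65 -1.2 0.12 0 0 1.7; 1 -2.68 -1.13 0.13 0 0 1.7
1 -2.71 -1.04 0.12 0 0 1.8; 1 -2.75 -0.96 0.13 0 0 1.7
```

Call:
move_arm(
  targets="1 -2.4 -1.5 -0.1 0 0 1.7; 1 -2.4 -1.4 -0.1 0 0 1.7; 1 -2.5 -1.3 -0.1 0 0 1.7; 1 -2.5 -1.2 -0.1 0 0 1.7; 1 -2.6 -1.2 -0.1 0 0 1.7",
)

```text
clock: 0.57
eef_pos: [266.8, 524.4, 236.1]
tool_rot: [-3.141, -0.0, 2.728]
force: [0.6, 0.2, -0.1]
width: 85.4
gripper_force: 0.0
```

Call:
move_arm(
  targets="1 -2.6 -1.1 -0.1 0 0 1.7; 1 -2.6 -1 -0.1 0 0 1.7; 1 -2.7 -0.9 -0.1 0 0 1.7; 1 -2.7 -0.9 -0.1 0 0 1.7; 1 -2.7 -0.8 -0.1 0 0 1.7",
)

```text
clock: 0.98
eef_pos: [364.1, 421.7, 241.2]
tool_rot: [-3.141, -0.0, 2.58]
force: [0.7, 0.3, -0.5]
width: 85.2
gripper_force: 0.0
```

Call:
move_arm(
  targets="1 -2.7 -0.7 -0.1 0 0 1.7; 1 -2.8 -0.6 -0.1 0 0 1.7; 1 -2.8 -0.5 -0.1 0 0 1.7; 1 -2.8 -0.4 0 0 0 1.7; 1 -2.8 -0.4 0 0 0 1.7",
)

```text
clock: 1.4
eef_pos: [462.3, 320.0, 244.2]
tool_rot: [-3.142, -0.0, 2.431]
force: [-0.6, 0.9, 0.4]
width: 85.6
gripper_force: 0.0
```

Call:
move_arm(
  targets="1 -2.8 -0.3 0 0 0 1.7; 1 -2.1 -2.1 0.1 0 0 1.7; 1 -2.1 -2 0.1 0 0 1.7; 1 -2.2 -1.9 0.1 0 0 1.7; 1 -2.2 -1.9 0.1 0 0 1.7",
)

```text
clock: 1.82
eef_pos: [485.9, 182.4, 240.0]
tool_rot: [-3.141, -0.0, 2.283]
force: [0.2, -0.4, 0.2]
width: 85.4
gripper_force: 0.0
```

Call:
move_arm(
  targets="1 -2.3 -1.8 0.1 0 0 1.7; 1 -2.3 -1.7 0.1 0 0 1.7; 1 -2.4 -1.7 0.1 0 0 1.7; 1 -2.4 -1.6 0.1 0 0 1.7; 1 -2.5 -1.5 0.1 0 0 1.7",
)

```text
clock: 2.23
eef_pos: [492.2, 37.5, 235.2]
tool_rot: [-3.141, -0.0, 2.135]
force: [0.8, -0.6, 0.1]
width: 85.4
gripper_force: 0.0
```

Call:
move_arm(
  targets="1 -2.5 -1.4 0.1 0 0 1.7; 1 -2.6 -1.4 0.1 0 0 1.7; 1 -2.6 -1.3 0.1 0 0 1.7; 1 -2.6 -1.2 0.1 0 0 1.7; 1 -2.7 -1.1 0.1 0 0 1.7",
)

```text
clock: 2.65
eef_pos: [499.3, -107.3, 230.1]
tool_rot: [-3.141, -0.0, 1.986]
force: [0.8, -0.5, -0.3]
width: 85.2
gripper_force: 0.0
```

Call:
move_arm(
  targets="1 -2.7 -1 0.1 0 0 1.7; 1 -2.7 -1 0.1 0 0 1.7; 1 0 0 0 0 0 0",
)

```text
clock: 2.9
eef_pos: [501.6, -170.8, 228.4]
tool_rot: [-3.14, 0.005, 1.919]
force: [0.7, -1.3, 0.5]
width: 85.8
gripper_force: 0.0
```

```bash
python3 - <<'E'
from h import *
import pickle
c=get('wrist'); s=read_state(); pickle.dump((c,s),open('w1.pkl','wb'))
cv2.imwrite('pics/e.png',cv2.resize(c['color'],(768,576))[:,:,::-1]); print(s['qpos'],s['eef_pos'],s['tool_rot'])
print([proj(c,x)*1.5 for x in ((503,-172,109),(503,-172,56),(495,-137,56))])
E
```

```text
[ 0.02983936  0.47873885  0.34748352  1.86552077 -0.21096156  0.83280636
  0.83535514] [ 501.69096714 -167.3134885   228.19285151] [-3.14066879e+00  1.79967022e-03  1.92225909e+00]
[array([379.44919315, 282.90771896]), array([379.29420439, 260.32730652]), array([385.79207791, 210.09383837])]
```

View pics/e.png

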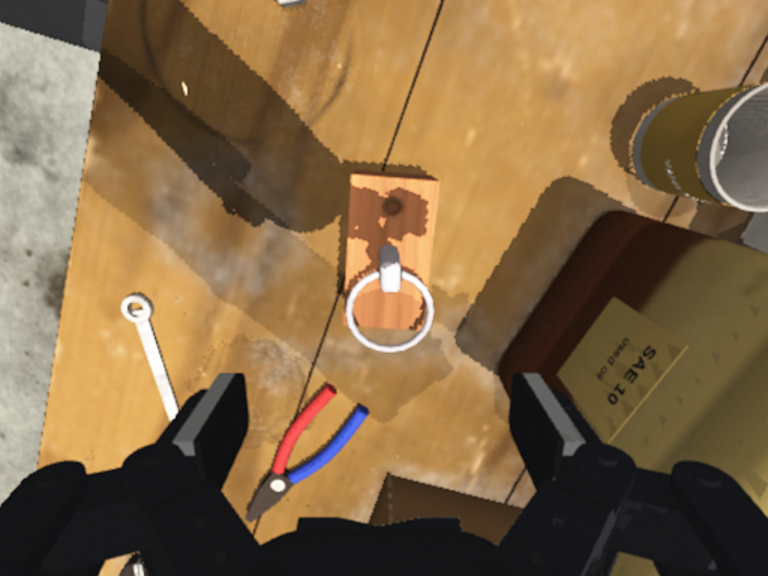

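The wrist view shows the tab and head at about (390,272), the ring centre at (390,311) and the empty hole at (393,206). They lie almost in line with the image vertical, so the tool yaw is nearly right.

```bash
cat >> h.py <<'E'
def steel(im,box):
    u0,v0,u1,v1=box; hsv=cv2.cvtColor(im['color'],cv2.COLOR_RGB2HSV); m=cv2.inRange(hsv,(0,0,95),(179,70,255))
    k=np.zeros_like(m);k[v0:v1,u0:u1]=m[v0:v1,u0:u1];return k
E
python3 - <<'E'
from h import *
import pickle
c,s=pickle.load(open('w1.pkl','rb'))
h=onz(c,393/1.5,206/1.5,56); m=steel(c,(220,160,300,245))
cs,hr=cv2.findContours(m,cv2.RETR_CCOMP,2)
for k in cs:
    if len(k)>=5 and cv2.contourArea(k)>60: e=cv2.fitEllipse(k);print(cv2.contourArea(k),e,cv2.boundingRect(k),'xyz',onz(c,*e[0],69.5))
print('hole',h, 'tabtop',onz(c,390.5/1.5,283/1.5,109))
print([ (v,np.flatnonzero(m[v])[[0,-1]] if m[v].any() else 0) for v in range(160,215,3)])
E
```

```text
2698.5 ((259.532470703125, 204.61618041992188), (55.50456237792969, 63.797821044921875), 3.766894578933716) (230, 164, 60, 71) xyz [ 519.97621677 -198.08310175   69.5       ]
1714.5 ((259.4217224121094, 207.4485626220703), (45.15892028808594, 50.986331939697266), 88.74673461914062) (234, 185, 52, 46) xyz [ 520.9839638  -201.12748774   69.5       ]
hole [ 498.67186246 -132.69114834   56.        ] tabtop [ 509.26101795 -169.78517055  109.        ]
[(160, 0), (163, 0), (166, array([253, 264])), (169, array([253, 264])), (172, array([254, 265])), (175, array([253, 266])), (178, array([253, 266])), (181, array([249, 271])), (184, array([243, 277])), (187, array([240, 280])), (190, array([236, 283])), (193, array([234, 285])), (196, array([233, 286])), (199, array([231, 287])), (202, array([231, 288])), (205, array([230, 288])), (208, array([230, 289])), (211, array([231, 288])), (214, array([231, 287]))]
```

```bash
python3 - <<'E'
from h import *
p,r=pose()
plan(p,r,[((509.5,-166,165),down(1.887))],1)
E
```

```text
1 -0.04 0.26 2.11 0 0 0.7; 1 -0.05 0.26 2.1 0 0.1 0.6; 1 -0.04 0.27 2.11 -0.1 0 0.7
```

Call:
move_arm(
  targets="1 -0.05 0.26 2.1 0 0 0.7; 1 -0.05 0.26 2.1 0 0 0.7; 1 -0.05 0.26 2.1 0 0 0.7; 1 0 0 0 0 0 0; 1 0 0 0 0 0 0",
)

```text
clock: 3.37
eef_pos: [509.5, -161.0, 164.6]
tool_rot: [-3.139, -0.002, 1.894]
force: [0.2, -0.5, 0.6]
width: 85.6
gripper_force: 0.0
```

```bash
python3 - <<'E'
from h import *
import pickle
c1,_=pickle.load(open('w1.pkl','rb'))
c=get('wrist'); s=read_state(); pickle.dump((c,s),open('w2.pkl','wb'))
print(s['eef_pos'],s['tool_rot'])
print([proj(c,x) for x in ((509.5,-166,109),(509.5,-166,75),(498.7,-132.7,56),(521,-201,69.5))])
cv2.imwrite('pics/f.png',cv2.resize(c['color'][90:290,150:370],None,fx=2.7,fy=2.7,interpolation=cv2.INTER_CUBIC)[:,:,::-1])
E
```

```text
[ 510.25737285 -161.64245354  165.6269118 ] [-3.14132175e+00 -4.93073429e-04  1.89309651e+00]
[array([249.68601389, 220.83209151]), array([250.068668  , 204.17531153]), array([250.56394498, 156.98964519]), array([249.96249384, 241.92154461])]
```

View pics/f.png

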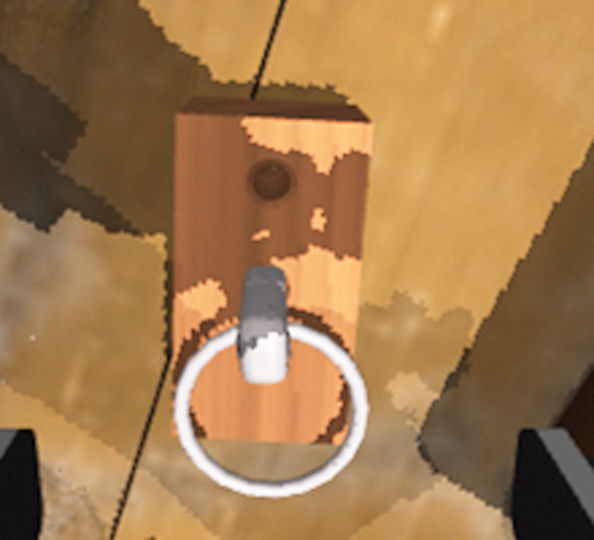

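The empty hole is at crop (272,180), the ring centre at (271,408) and the tab top at (265,360). All agree with the predictions from the first view to about 1 px, so the heights and position hold. Next I descend and grasp.

```bash
python3 - <<'E'
from h import *
p,r=pose()
plan(p,r,[((509.2,-166,77),down(1.887))],1,step=18)
E
```

```text
1 -0.08 -0.05 1.77 0 0 0.1; 1 -0.07 -0.04 1.78 0 0 0; 1 -0.08 -0.05 1.77 0 0 0.1; 1 -0.08 -0.05 1.77 0 0 0.1; 1 -0.07 -0.04 1.77 0 0 0
```

Call:
move_arm(
  targets="1 -0.08 -0.05 1.8 0 0 0.1; 1 -0.08 -0.05 1.8 0 0 0; 1 -0.08 -0.05 1.8 0 0 0.1; 1 -0.08 -0.05 1.8 0 0 0.1; 1 -0.08 -0.05 1.7 0 0 0",
)

```text
clock: 3.83
eef_pos: [510.2, -167.0, 77.2]
tool_rot: [3.139, 0.001, 1.887]
force: [0.4, 0.1, 0.7]
width: 85.1
gripper_force: 0.0
```

Call:
move_arm(
  targets="1 0 0 0 0 0 0; -1 0 0 0 0 0 0; -1 0 0 0 0 0 0; -1 0 0 0 0 0 0; -1 0 0 0 0 0 0",
)

```text
clock: 4.25
eef_pos: [510.0, -167.0, 77.6]
tool_rot: [3.14, 0.001, 1.887]
force: [0.2, 0.3, 0.3]
width: 38.6
gripper_force: 0.0
```

Call:
move_arm(
  targets="-1 0 0 0 0 0 0; -1 0 0 0 0 0 0; -1 0 0 0 0 0 0; -1 0 0 0 0 0 0",
)

```text
clock: 4.58
eef_pos: [509.2, -167.1, 76.9]
tool_rot: [3.141, 0.0, 1.886]
force: [-1.1, 0.0, 6.1]
width: 12.1
gripper_force: 59.0
```

Call:
move_arm(
  targets="-1 0 0 -1 0 0 0; -1 0 0 -2 0 0 0; -1 0 0 -2.5 0 0 0; -1 0 0 -2.5 0 0 0; -1 0 0 -2.5 0 0 0",
)

```text
clock: 5.0
eef_pos: [508.6, -166.8, 182.6]
tool_rot: [-3.141, -0.0, 1.886]
force: [0.3, -0.0, -1.0]
width: 12.3
gripper_force: 58.7
```

Call:
move_arm(
  targets="-1 0 0 -2.5 0 0 0; -1 0 0 -1.5 0 0 0; -1 0 0 0 0 0 0",
)

```text
clock: 5.25
eef_pos: [510.9, -167.7, 224.9]
tool_rot: [3.136, 0.004, 1.886]
force: [1.1, -0.8, -1.8]
width: 11.9
gripper_force: 58.8
```

```bash
python3 - <<'E'
from h import *
import pickle
a,b,_=pickle.load(open('im0.pkl','rb'))
C=lambda x,y:(155+x/4,130+y/4)
m=onz(b,*C(249,163),127); print('mouth',m)
print('end top edges',onz(b,*C(272,138),127),onz(b,*C(272,185),127), 'plate edge',onz(b,*C(155,90),165),onz(b,*C(155,205),165))
print('base plate right edge',onz(b,*C(188,105),6),onz(b,*C(188,272),6))
s=read_state();print(s['eef_pos'],s['width'],s['gripper_force'],s['force'],s['torque'])
# scene prediction
print(proj(a,m)*1.5)
E
```

```text
mouth [544.31883801  97.79521433 127.        ]
end top edges [561.83755217  82.57479463 127.        ] [529.27016489  81.79635771 127.        ] plate edge [585.48707505 157.51519781 165.        ] [508.1935725  154.81991735 165.        ]
base plate right edge [612.17222705 157.10722534   6.        ] [485.20955007 153.0727003    6.        ]
[ 510.93805106 -167.73643216  224.87395231] 11.868976466536212 58.792142271995544 [ 1.13651434 -0.79449889 -1.82833128] [-0.00689842 -0.0191783   0.0202281 ]
[325.41159428 252.54104715]
```

```bash
cat >> h.py <<'E'
def shaft(yaw,lean=0.56):
    y=np.array([-np.sin(yaw),np.cos(yaw),0]); hx=np.array([np.cos(yaw),np.sin(yaw),0])
    z=-hx*np.sin(lean)+np.array([0,0,np.cos(lean)]); x=np.cross(y,z); return x,y,z
def toolR(yaw,lean=0.56):
    x,y,z=shaft(yaw,lean); return R.from_matrix(np.c_[y,x,-z])
E
python3 - <<'E'
from h import *
p,r=pose(); x,y,z=shaft(.033); M=np.array([544.3,97.8,127])
print(M+119*z)
plan(p,r,[(M+119*z,toolR(.033))],-1,step=25,nd=1)
E
```

```text
[481.1232578   95.71441038 227.82335821]
-1 2.4 0.5 0 -2.9 -0.4 1.4; -1 2.3 0.4 -0.1 -2.8 -0.4 1.5; -1 2.4 0.4 0 -2.9 -0.4 1.4; -1 2.4 0.3 0 -2.9 -0.4 1.4; -1 2.4 0.2 0 -2.8 -0.4 1.5
-1 2.4 0.2 -0.1 -2.9 -0.4 1.4; -1 2.4 0.2 0 -2.9 -0.4 1.5; -1 2.4 0 0 -2.8 -0.4 1.4; -1 2.4 0.1 -0.1 -2.9 -0.4 1.4; -1 2.4 -0.1 -0.1 -2.9 -0.4 1.5
-1 2.4 -0.1 -0.1 -2.8 -0.4 1.4
```

Call:
move_arm(
  targets="-1 2.4 0.5 0 -2.9 -0.4 1.4; -1 2.3 0.4 -0.1 -2.8 -0.4 1.5; -1 2.4 0.4 0 -2.9 -0.4 1.4; -1 2.4 0.3 0 -2.9 -0.4 1.4; -1 2.4 0.2 0 -2.8 -0.4 1.5",
)

```text
clock: 5.67
eef_pos: [493.9, -46.4, 221.9]
tool_rot: [2.89, 0.018, 1.756]
force: [-0.4, 1.5, -1.4]
width: 12.2
gripper_force: 58.9
```

Call:
move_arm(
  targets="-1 2.4 0.2 -0.1 -2.9 -0.4 1.4; -1 2.4 0.2 0 -2.9 -0.4 1.5; -1 2.4 0 0 -2.8 -0.4 1.4; -1 2.4 0.1 -0.1 -2.9 -0.4 1.4; -1 2.4 -0.1 -0.1 -2.9 -0.4 1.5",
)

```text
clock: 6.08
eef_pos: [482.2, 37.1, 223.3]
tool_rot: [2.741, 0.002, 1.67]
force: [-0.1, 0.6, -2.0]
width: 12.2
gripper_force: 58.9
```

Call:
move_arm(
  targets="-1 2.4 -0.1 -0.1 -2.8 -0.4 1.4; -1 0 0 0 0 0 0; -1 0 0 0 0 0 0",
)

```text
clock: 6.33
eef_pos: [480.8, 58.8, 231.3]
tool_rot: [2.719, 0.001, 1.661]
force: [0.0, -0.5, -2.0]
width: 12.1
gripper_force: 59.0
```

```bash
python3 - <<'E'
from h import *
import pickle
c=get('wrist'); s=read_state(); pickle.dump((c,s),open('w3.pkl','wb'))
print(s['eef_pos'],s['tool_rot'],s['qpos'],toolR(.033).as_euler('xyz'))
p,r=pose()
print('tip pred',proj(c,p+r.apply([0,0,69])),proj(c,p+r.apply([0,0,21])),'mouth pred',proj(c,(544.3,97.8,127)))
cv2.imwrite('pics/g.png',cv2.resize(c['color'],(768,576),interpolation=cv2.INTER_CUBIC)[:,:,::-1])
E
```

```text
[481.39582727  56.76606494 231.48778732] [2.71816531e+00 1.30152582e-03 1.65741560e+00] [-0.78248726  0.32490459  0.74182738  2.3524396  -1.07398761  0.2332526
  0.98987935] [2.58159265 0.         1.60379633]
tip pred [253.49275088 210.33826569] [253.8563703  239.79560174] mouth pred [273.35690811 150.32581051]
```

View pics/g.png

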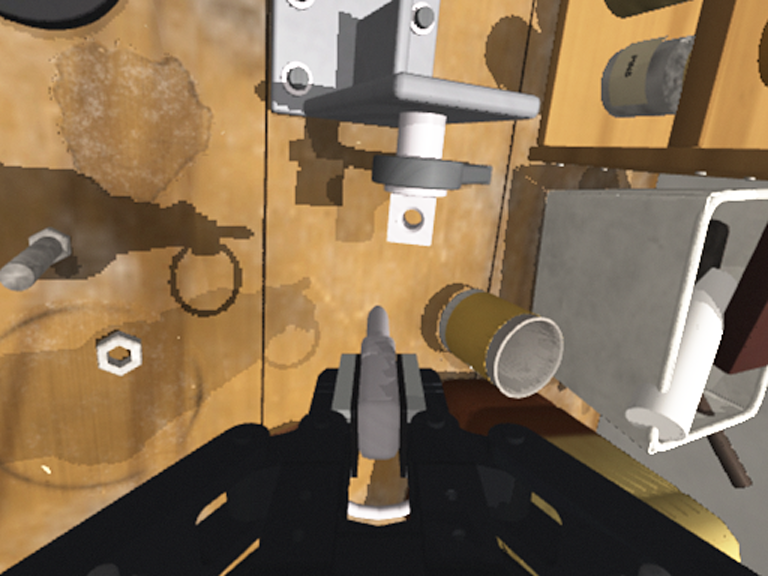

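The wrist view shows the pin pointing at the shaft, with the tip at (376,315) and the shaft's hole at (413,218). However, q5 and q6 are at their limits, so the arm stopped short. I will fit the kinematics from the logged states and find a feasible posture.

```bash
cat > kin.py <<'E'
import numpy as np, itertools
from scipy.spatial.transform import Rotation as R
from scipy.optimize import least_squares
D=[([-1.37280679,0.62916556,0.03848272,1.51810675,-0.02699202,0.99628035,-0.01998897],[169.35,627.08,230.59],[-3.14015,0.00003,2.87779]),
([0.02983936,0.47873885,0.34748352,1.86552077,-0.21096156,0.83280636,0.83535514],[501.69,-167.31,228.19],[-3.14067,.0018,1.92226]),
([-0.78248726,0.32490459,0.74182738,2.3524396,-1.07398761,0.2332526,0.98987935],[481.396,56.766,231.488],[2.718165,.0013,1.657416])]
def fk(q,P,s):
    b,h,L1,L2,L3,e,w,c,sh=P; z=np.array
    Z=lambda a:R.from_euler('z',a); Y=lambda a:R.from_euler('y',a)
    A=Z(b+s[0]*q[0]); p=z([0,0,h])+A.apply([sh,0,0]); A=A*Y(q[1])*Z(s[1]*q[2]); p=p+A.apply([e,0,L1])
    A=A*Y(q[3])*Z(s[2]*q[4]); p=p+A.apply([-e,0,L2]); A=A*Y(q[5]); p=p+A.apply([w,0,L3]); return p,A*Z(s[3]*q[6]+c)
def fit():
    best=None
    for s in itertools.product([1,-1],repeat=4):
      for b0,c0 in itertools.product([0,2.7],[0,1.57,3.14,-1.57]):
        def f(P):
            o=[]
            for q,p,e in D:
                a,A=fk(q,P,s); o+=[*(a-p)/10,*(A.inv()*R.from_euler('xyz',e)).as_rotvec()*20]
            return np.array(o)
        r=least_squares(f,[b0,300,350,350,250,0,0,c0,0])
        if best is None or r.cost<best[0]: best=(r.cost,s,r.x,f(r.x))
    return best
if __name__=='__main__':
    b=fit(); print(b[0],b[1],b[2].round(3)); print(b[3].round(2))
E
python3 kin.py
```

```text
0.12572031631268407 (-1, -1, -1, -1) [-4.50000e-02  3.40715e+02  5.64116e+02  3.80341e+02  3.59240e+02
  4.49200e+00  1.72100e+00  1.52700e+00 -4.68500e+00]
[ 0.11  0.01  0.1   0.   -0.   -0.03  0.03  0.28 -0.03 -0.   -0.   -0.03
  0.02 -0.09 -0.06 -0.01  0.37  0.05]
```

```bash
cat >> kin.py <<'E'
LO=np.array([-3.06,-0.37,-1.25,0.18,-1.1,0.23,-2.94]);HI=np.array([3.06,2.12,1.32,2.47,4.24,1.98,2.94])
S=(-1,-1,-1,-1);PB=np.array([-.045,340.7,564.1,380.3,359.2,4.49,1.72,1.527,-4.685])
def ik(p,A,q0,q3=None):
    def f(q):
        q=q.copy()
        if q3 is not None:q[2]=q3
        a,B=fk(q,PB,S);return np.r_[(a-p)/10,(B.inv()*A).as_rotvec()*20,1e-3*(q-q0)]
    r=least_squares(f,np.clip(q0,LO+.02,HI-.02),bounds=(LO+.01,HI-.01)); q=r.x
    if q3 is not None:q[2]=q3
    return q,np.abs(r.fun[:6]).max()
E
python3 - <<'E'
from h import *; from kin import *
x,y,z=shaft(.033);M=np.array([544.3,97.8,127]);A=toolR(.033)
for d in (21,80,119):
    for q3 in np.arange(-1.2,1.31,.3):
        best=min((ik(M+d*z,A,np.array(q0),q3) for q0 in ([-.5,.3,q3,2,-.5,.5,.9],[0,.3,q3,2,.5,.8,0],[.3,.3,q3,2,0,.5,-1],[-.3,.3,q3,2,3.1,.5,-1.5],[-.3,1,q3,1.5,3.1,1.5,1.5])),key=lambda t:t[1])
        if best[1]<.6: print(d,round(q3,1),best[0].round(2),round(best[1],2))
E
```

```text
21 -1.2 [ 0.42  0.88 -1.2   2.43  1.96  1.03 -2.14] 0.0
21 -0.9 [ 0.29  0.71 -0.9   2.43  2.08  0.77 -2.29] 0.0
21 -0.6 [ 0.11  0.61 -0.6   2.42  2.25  0.59 -2.48] 0.0
21 -0.3 [-0.09  0.56 -0.3   2.42  2.49  0.46 -2.73] 0.0
21 0.0 [-0.33  0.53  0.    2.39  2.65  0.34 -2.93] 0.59
21 0.3 [-0.52  0.55  0.3   2.42  3.24  0.36  2.77] 0.0
21 0.6 [-0.72  0.61  0.6   2.42  3.67  0.42  2.32] 0.0
21 0.9 [-0.9   0.71  0.9   2.43  4.    0.57  1.97] 0.0
21 1.2 [-1.03  0.88  1.2   2.43  4.22  0.8   1.73] 0.0
80 -1.2 [ 0.45  0.67 -1.2   2.46  1.84  0.86 -2.12] 0.0
80 -0.9 [ 0.31  0.53 -0.9   2.45  1.96  0.63 -2.23] 0.0
80 -0.6 [ 0.12  0.44 -0.6   2.45  2.11  0.46 -2.38] 0.0
80 -0.3 [-0.1   0.4  -0.3   2.45  2.32  0.35 -2.59] 0.0
80 0.0 [-0.32  0.38  0.    2.45  2.64  0.27 -2.91] 0.0
80 0.3 [-0.55  0.4   0.3   2.45  3.12  0.24  2.89] 0.03
80 0.6 [-0.77  0.44  0.6   2.45  3.66  0.27  2.35] 0.0
80 0.9 [-0.96  0.52  0.9   2.45  4.06  0.39  1.95] 0.0
119 -1.2 [ 0.5   0.52 -1.2   2.46  1.74  0.71 -2.05] 0.04
119 -0.9 [ 0.34  0.39 -0.9   2.46  1.84  0.51 -2.13] 0.01
119 -0.6 [ 0.13  0.32 -0.6   2.46  1.95  0.37 -2.23] 0.0
119 -0.3 [-0.1   0.29 -0.3   2.46  2.1   0.27 -2.38] 0.0
119 0.0 [-0.37  0.29  0.    2.46  2.27  0.24 -2.57] 0.52
119 0.9 [-1.03  0.39  0.9   2.46  4.14  0.25  1.88] 0.0
```

```bash
cat >> kin.py <<'E'
def jac(q):
    p,A=fk(q,PB,S);J=np.zeros((6,7))
    for i in range(7):
        d=q.copy();d[i]+=1e-5;a,B=fk(d,PB,S);J[:3,i]=(a-p)/1e-5/1000;J[3:,i]=(B*A.inv()).as_rotvec()/1e-5
    return p,A,J
def sim(q,wps,step=25,deg=3,W=np.ones(7),log=False):
    "min-norm tracking of tool waypoints"
    q=np.array(q,float);out=[]
    p,A=fk(q,PB,S)
    for P,B in wps:
        P=np.array(P,float);rv=(A.inv()*B).as_rotvec();n=int(np.ceil(max(np.linalg.norm(P-p)/step,np.degrees(np.linalg.norm(rv))/deg,1)))
        for k in range(1,n+1):
            T=p+(P-p)*k/n;Q=A*R.from_rotvec(rv*k/n)
            for _ in range(3):
                a,C,J=jac(q);e=np.r_[(T-a)/1000,(Q*C.inv()).as_rotvec()]
                free=np.ones(7,bool)
                for _ in range(4):
                    Jw=J*W*free;dq=W*(np.linalg.pinv(Jw,rcond=.01)@e)*free
                    bad=free&(((q+dq)>HI)|((q+dq)<LO))
                    if not bad.any():break
                    free&=~bad
                q=np.clip(q+dq,LO,HI)
            out.append(q.copy())
        p,A=P,B
    a,C=fk(q,PB,S);err=(np.linalg.norm(a-p),np.linalg.norm((C.inv()*A).as_rotvec()))
    return (q,err,np.array(out)) if log else (q,err)
E
python3 - <<'E'
from h import *; from kin import *
q0=np.array(D[0][0]);p,A=fk(q0,PB,S)
w1=[((480,300,245),down(2.4)),((502,-167,228),down(1.92))]
for W in (np.ones(7),np.array([2,2,1,1,1,1,1.])):
    q,e=sim(q0,[(p,down(2.8778))]+w1,W=W);print(q.round(2),e)
    q,e=sim(q,[((509,-166,77),down(1.887)),((511,-167,225),down(1.887)),((481,95.7,228),toolR(.033))],W=W);print(q.round(2),e)
print(np.round(D[1][0],2),np.round(D[2][0],2))
E
```

```text
[ 0.03  0.48  0.36  1.86 -0.22  0.84  0.85] (np.float64(1.8855255155757936e-09), np.float64(9.93910464677078e-14))
[-1.27  0.39  1.24  2.26 -1.05  0.38  0.8 ] (np.float64(69.41991377064626), np.float64(0.046394107062297185))
[ 0.29  0.46 -0.02  1.86  0.01  0.82  0.61] (np.float64(2.1857409720816942e-09), np.float64(9.267130461957316e-14))
[-1.02  0.14  0.72  2.26  0.15  0.28 -0.44] (np.float64(91.97668500304826), np.float64(0.0443266421549955))
[ 0.03  0.48  0.35  1.87 -0.21  0.83  0.84] [-0.78  0.32  0.74  2.35 -1.07  0.23  0.99]
```

```bash
cat >> kin.py <<'E'
def rz(a):c,s=np.cos(a),np.sin(a);return np.array([[c,-s,0],[s,c,0],[0,0,1.]])
def ry(a):c,s=np.cos(a),np.sin(a);return np.array([[c,0,s],[0,1,0],[-s,0,c]])
def jac(q):
    b,h,L1,L2,L3,e,w,c,sh=PB;ax=[];o=[];p=np.zeros(3);A=rz(b-q[0])
    ax.append([0,0,-1.]);o.append(p);p=np.array([0,0,h])+A@[sh,0,0]
    ax.append(A[:,1]);o.append(p);A=A@ry(q[1]);ax.append(-A[:,2]);o.append(p);A=A@rz(-q[2]);p=p+A@[e,0,L1]
    ax.append(A[:,1]);o.append(p);A=A@ry(q[3]);ax.append(-A[:,2]);o.append(p);A=A@rz(-q[4]);p=p+A@[-e,0,L2]
    ax.append(A[:,1]);o.append(p);A=A@ry(q[5]);p=p+A@[w,0,L3];ax.append(-A[:,2]);o.append(p);A=A@rz(-q[6]+c)
    ax=np.array(ax);J=np.r_[np.cross(ax,p-np.array(o)).T/1000,ax.T]
    return p,R.from_matrix(A),J
E
cat > search.py <<'E'
from h import *; from kin import *
import time
x,y,z=shaft(.033);M=np.array([544.3,97.8,127]);A=toolR(.033)
q0=np.array(D[2][0]);a,B,J=jac(q0);print(a-fk(q0,PB,S)[0])
rng=np.random.default_rng(0);best=[];t=time.time()
def tilt(yaw,ax,ang): return R.from_rotvec(ang*np.array([np.cos(ax),np.sin(ax),0]))*down(yaw)
while time.time()-t<240:
    n=rng.integers(1,4);w=[]
    for _ in range(n):
        w.append((rng.uniform([430,-250,250],[560,100,330]),tilt(rng.uniform(.6,2.6),rng.uniform(-3.14,3.14),rng.uniform(0,.7))))
    w2=w+[(M+90*z-40*y,A),(M+85*z,A)]
    q,e,lg=sim(q0,w2,log=True)
    if e[0]>1 or e[1]>.02: continue
    q,e,l2=sim(q,[(M+21*z,A)],log=True)
    if e[0]>1 or e[1]>.02: continue
    lg=np.r_[lg,l2];mg=np.minimum(lg-LO,HI-lg)[8:]
    mg[:,3]*=3
    best.append((mg.min(),len(lg),w,lg[-1],lg[:,4:7]))
best.sort(key=lambda b:-b[0]+.0005*b[1]);print(len(best))
for b in best[:4]:
    print(round(b[0],3),b[1],b[3].round(2));[print('   ',p.round(),r.as_euler('xyz').round(3)) for p,r in b[2]]
E
python3 search.py
```

```text
[-2.27373675e-13  7.81597009e-14  5.68434189e-14]
36
0.012 18 [-0.    0.57 -0.42  2.42  2.38  0.51 -2.62]
    [464. -18. 303.] [2.567 0.197 1.382]
0.013 22 [ 0.06  0.59 -0.52  2.42  2.31  0.55 -2.54]
    [445.  89. 298.] [2.532 0.199 1.249]
0.005 32 [ 0.07  0.59 -0.53  2.42  2.3   0.56 -2.53]
    [484.  50. 257.] [3.136 0.095 1.67 ]
    [436.  -8. 313.] [2.523 0.268 1.504]
0.008 39 [ 0.07  0.6  -0.54  2.42  2.3   0.56 -2.52]
    [ 555. -105.  291.] [ 2.604 -0.405  1.375]
    [438. -27. 322.] [2.746 0.318 1.532]
```

```bash
sed -i 's/^while.*/w1=(np.array([510,-90,260.]),down(1.8));qa,ea,la=sim(q0,[w1],log=True);print(qa.round(2),ea,np.minimum(la-LO,HI-la).min())\nwhile time.time()-t<300:/; s/sim(q0,w2/sim(qa,w2/; s/\[8:\]//; s/rng.integers(1,4)/rng.integers(1,5)/; s/rng.uniform(0,.7)/rng.uniform(.2,.9)/; s/mg\[:,3\]\*=3/mg[:,3]*=5/' search.py; python3 search.py
```

```text
[-2.27373675e-13  7.81597009e-14  5.68434189e-14]
[-0.5   0.57  0.97  1.85 -0.55  1.02  0.93] (np.float64(8.28434990429878e-10), np.float64(1.0954837174288203e-12)) 0.1198106995825867
573
0.042 42 [ 0.2   0.65 -0.74  2.43  2.17  0.67 -2.38]
    [483.  53. 277.] [2.316 0.319 2.29 ]
0.026 28 [ 0.13  0.62 -0.62  2.42  2.24  0.6  -2.46]
    [447.  79. 290.] [2.362 0.239 1.587]
0.027 59 [ 0.12  0.61 -0.61  2.42  2.25  0.59 -2.47]
    [454. -23. 259.] [2.815 0.513 2.097]
    [ 434. -182.  306.] [2.937 0.265 1.791]
    [525. 100. 271.] [-2.992  0.511  2.225]
0.021 50 [ 0.3   0.72 -0.91  2.43  2.08  0.78 -2.28]
    [ 537. -168.  281.] [-2.625 -0.763  1.845]
```

```bash
python3 - <<'E'
from h import *
p,r=pose()
p,r=plan(p,r,[((510,-90,260),down(1.8))],-1,step=26,nd=1,deg=5.5)
print()
plan(p,r,[((483,53,277),R.from_euler('xyz',[2.316,.319,2.29]))],-1,step=26,nd=1,deg=5)
E
```

```text
-1 -2.5 0.4 -0.3 4 0.3 -1.3; -1 -2.5 0.4 -0.4 4.1 0.3 -1.4; -1 -2.5 0.3 -0.4 4 0.3 -1.3; -1 -2.5 0.1 -0.4 4 0.3 -1.4; -1 -2.4 0.1 -0.5 4.1 0.3 -1.3
-1 -2.5 0 -0.4 4 0.3 -1.3

-1 1.1 0 -0.1 -3.9 -0.4 -2.6; -1 1.1 0.2 -0.2 -3.9 -0.4 -2.6; -1 1.1 0.1 -0.1 -3.8 -0.4 -2.6; -1 1.1 0.3 -0.1 -3.9 -0.5 -2.6; -1 1.1 0.2 -0.2 -3.9 -0.4 -2.6
-1 1.1 0.4 -0.1 -3.9 -0.4 -2.6; -1 1 0.4 0 -3.8 -0.4 -2.6; -1 1 0.4 -0.1 -3.9 -0.4 -2.6; -1 1.1 0.5 -0.1 -3.9 -0.4 -2.6; -1 0.9 0.6 0 -3.9 -0.4 -2.6
-1 1 0.6 0 -3.9 -0.5 -2.6; -1 0.9 0.6 0.1 -3.8 -0.4 -2.6; -1 0.9 0.6 0.1 -3.9 -0.4 -2.6
```

Call:
move_arm(
  targets="-1 -2.5 0.4 -0.3 4 0.3 -1.3; -1 -2.5 0.4 -0.4 4.1 0.3 -1.4; -1 -2.5 0.3 -0.4 4 0.3 -1.3; -1 -2.5 0.1 -0.4 4 0.3 -1.4; -1 -2.4 0.1 -0.5 4.1 0.3 -1.3",
)

```text
clock: 6.8
eef_pos: [504.3, -70.8, 256.1]
tool_rot: [3.075, 0.004, 1.769]
force: [0.9, -0.3, -1.8]
width: 11.9
gripper_force: 59.0
```

Call:
move_arm(
  targets="-1 -2.5 0 -0.4 4 0.3 -1.3; -1 0 0 0 0 0 0; -1 0 0 0 0 0 0",
)

```text
clock: 7.05
eef_pos: [510.0, -95.3, 259.6]
tool_rot: [3.141, 0.001, 1.789]
force: [-1.0, 0.6, -1.8]
width: 12.6
gripper_force: 59.1
```

```bash
cat > step.py <<'E'
from h import *; from kin import *
x,y,z=shaft(.033);M=np.array([544.3,97.8,127]);A=toolR(.033)
s=read_state();q=np.array(s['qpos']);p,r=pose();a,B=fk(q,PB,S)
print('q',q.round(3),'p',p.round(1),s['tool_rot'],'model err',(a-p).round(1),(B.inv()*r).as_rotvec().round(3))
E
python3 - <<'E'
from step import *
# model-space equivalent: simulate in model from q
w2=(np.array([483,53,277.]),R.from_euler('xyz',[2.316,.319,2.29]))
qq,e,lg=sim(q,[w2,(M+90*z-40*y,A),(M+85*z,A),(M+21*z,A)],log=True)
print(qq.round(2),e,np.minimum(lg-LO,HI-lg).min(0).round(3)); print(lg[::4].round(2))
plan(p,r,[w2],-1,step=26,nd=1,deg=5)
E
```

```text
q [-0.493  0.577  0.982  1.862 -0.565  1.01   0.948] p [510.  -95.3 259.6] [3.14062480e+00 8.50983453e-04 1.78926297e+00] model err [-2.2 -1.9 -4.5] [-0.     0.    -0.001]
[ 1.06  0.07 -0.84  2.34 -1.08  0.3   1.29] (np.float64(245.9825237617791), np.float64(0.16622551926935886)) [1.967 0.365 0.298 0.125 0.018 0.071 1.046]
[[-0.51  0.54  0.97  1.9  -0.58  0.96  0.98]
 [-0.54  0.42  0.91  2.06 -0.67  0.74  1.15]
 [-0.48  0.3   0.77  2.22 -0.86  0.52  1.42]
 [ 0.    0.18  0.17  2.33 -1.08  0.32  1.75]
 [ 1.08  0.13 -0.94  2.34 -1.08  0.3   1.89]
 [ 0.98  0.07 -0.94  2.34 -1.08  0.3   1.89]
 [ 1.    0.   -0.95  2.34 -1.08  0.3   1.67]
 [ 1.03 -0.   -0.92  2.34 -1.08  0.3   1.52]
 [ 1.07  0.03 -0.88  2.34 -1.08  0.3   1.42]
 [ 1.09  0.06 -0.84  2.34 -1.08  0.3   1.31]
 [ 1.05  0.06 -0.84  2.34 -1.08  0.3   1.28]]
-1 1.2 0 -0.1 -3.9 -0.4 -2.6; -1 1.1 0.2 -0.2 -3.9 -0.4 -2.7; -1 1.2 0.1 -0.1 -3.8 -0.4 -2.6; -1 1.1 0.2 -0.1 -3.9 -0.4 -2.7; -1 1.1 0.3 -0.2 -3.9 -0.4 -2.6
-1 1.1 0.4 -0.1 -3.9 -0.3 -2.6; -1 1.1 0.4 -0.1 -3.9 -0.4 -2.7; -1 1.1 0.5 0 -3.8 -0.4 -2.6; -1 1 0.5 -0.1 -3.9 -0.4 -2.7; -1 1.1 0.5 0 -3.9 -0.4 -2.6
-1 0.9 0.6 0.1 -3.9 -0.4 -2.7; -1 1 0.7 0 -3.9 -0.4 -2.6; -1 0.9 0.7 0.1 -3.8 -0.4 -2.6
```

```bash
cat > search2.py <<'E'
from step import *
import kin,time
kin.D.append((q,p,read_state()['tool_rot']))
def f(P):
    o=[]
    for a in kin.D:
        t,T=fk(a[0],P,S); o+=[*(t-a[1])/10,*(T.inv()*R.from_euler('xyz',a[2])).as_rotvec()*20]
    return np.array(o)
rr=least_squares(f,PB);kin.PB[:]=rr.x;print(rr.x.round(3).tolist(),np.abs(f(rr.x)).max())
def tilt(yaw,ax,ang): return R.from_rotvec(ang*np.array([np.cos(ax),np.sin(ax),0]))*down(yaw)
def mk(v): return [(u[:3],tilt(u[3],u[4],u[5])) for u in v]
def score(v):
    qq,e,lg=sim(q,mk(v)+[(M+92*z-40*y,A),(M+85*z,A),(M+21*z,A)],log=True,deg=4,step=30)
    if e[0]>1 or e[1]>.02: return -1-e[0]/1000-e[1],lg
    mg=np.minimum(lg-LO,HI-lg);mg[:,3]*=5;st=np.abs(np.diff(np.r_[[q],lg],axis=0)).max()
    return min(mg.min(),.25)-max(0,st-.15)-.001*len(lg),lg
lo=np.array([430,-280,250,.3,-3.14,0]);hi=np.array([570,100,340,2.8,3.14,.9])
rng=np.random.default_rng(1);pool=[];t=time.time()
while time.time()-t<150:
    v=rng.uniform(lo,hi,(rng.integers(1,4),6));pool.append((score(v)[0],v))
pool.sort(key=lambda b:-b[0]);pool=pool[:12];print([round(b[0],3) for b in pool])
while time.time()-t<330:
    i=rng.integers(len(pool));s0,v=pool[i];u=np.clip(v+rng.normal(size=v.shape)*(hi-lo)*rng.choice([.03,.1]),lo,hi);s1=score(u)[0]
    if s1>s0: pool[i]=(s1,u)
pool.sort(key=lambda b:-b[0])
for b in pool[:3]:
    sc,lg=score(b[1]);mg=np.minimum(lg-LO,HI-lg).min(0);print(round(sc,3),len(lg),mg.round(2));[print('  ',u.round(3).tolist()) for u in b[1]];print(lg[::6].round(2).tolist())
E
python3 search2.py
```

```text
q [-0.493  0.577  0.982  1.862 -0.565  1.01   0.948] p [510.  -95.3 259.6] [3.14062480e+00 8.50983453e-04 1.78926297e+00] model err [-2.2 -1.9 -4.5] [-0.     0.    -0.001]
[-0.045, 314.521, 582.986, 377.629, 352.371, 14.169, 13.971, 1.527, -14.196] 0.3665820649377768
[np.float64(-0.125), np.float64(-0.161), np.float64(-0.182), np.float64(-0.185), np.float64(-0.186), np.float64(-0.206), np.float64(-0.213), np.float64(-0.248), np.float64(-0.249), np.float64(-0.255), np.float64(-0.259), np.float64(-0.261)]
-0.079 38 [1.96 0.66 0.01 0.   0.54 0.   0.15]
   [451.723, -207.882, 315.51, 0.936, -2.88, 0.894]
[[-0.54, 0.56, 1.02, 1.9, -0.56, 0.95, 0.91], [-0.83, 0.55, 1.29, 2.08, -0.54, 0.65, 0.63], [-1.0, 0.55, 1.31, 2.22, 0.01, 0.36, -0.22], [-1.06, 0.63, 1.29, 2.3, 0.62, 0.29, -1.11], [-0.95, 0.37, 0.9, 2.4, 1.28, 0.23, -1.69], [-0.27, 0.31, 0.05, 2.46, 2.29, 0.24, -2.53], [-0.14, 0.49, -0.23, 2.44, 2.52, 0.41, -2.77]]
-0.084 92 [2.44 0.68 0.28 0.01 0.45 0.01 0.39]
   [471.37, -280.0, 289.746, 0.305, 0.494, 0.883]
   [570.0, -55.969, 297.766, 2.783, -2.137, 0.883]
[[-0.47, 0.6, 0.99, 1.83,
[... 895 characters left out ...]
 -2.183, 0.74]
[[-0.45, 0.57, 0.98, 1.86, -0.6, 1.03, 0.95], [-0.21, 0.56, 0.94, 1.84, -0.82, 1.12, 0.94], [0.01, 0.57, 0.91, 1.85, -1.04, 1.23, 0.89], [0.52, 0.47, 0.32, 1.89, -1.08, 1.03, 0.67], [0.41, 0.37, 0.28, 1.87, -0.73, 0.84, 0.37], [0.04, 0.33, 0.45, 1.85, -0.23, 0.77, -0.03], [-0.32, 0.39, 0.62, 1.87, 0.21, 0.82, -0.37], [-0.58, 0.49, 0.72, 1.95, 0.5, 0.86, -0.55], [-0.74, 0.41, 0.73, 2.16, 0.77, 0.66, -0.55], [-0.89, 0.36, 0.79, 2.34, 1.15, 0.47, -0.63], [-0.98, 0.3, 0.85, 2.45, 1.61, 0.33, -0.74], [-0.84, 0.27, 0.68, 2.45, 1.67, 0.25, -0.92], [-0.36, 0.26, 0.14, 2.44, 1.74, 0.25, -1.36], [-0.03, 0.31, -0.23, 2.45, 2.15, 0.26, -2.13], [0.03, 0.46, -0.47, 2.45, 2.26, 0.45, -2.52]]
```

```bash
python3 - <<'E'
from step import *
import kin
D=kin.D+[(q,p,read_state()['tool_rot'])]
def mod(q,P):
    b,h,L1,L2,L3,c,sh,e1,e2,w,t=P
    A=rz(b-q[0]);o=np.array([0,0,h])+A@[sh,0,0];A=A@ry(q[1])@rz(-q[2]);o=o+A@[e1,0,L1];A=A@ry(q[3])@rz(-q[4]);o=o+A@[e2,0,L2];A=A@ry(q[5]);o=o+A@[w,0,0];A=A@rz(-q[6]);o=o+A@[t,0,L3];return o,R.from_matrix(A@rz(c))
def run(mask,x0=np.array([-.045,330,450,380,350,1.527,0,0,0,0,0.])):
    mask=np.array(mask,bool)
    def f(v):
        P=x0.copy();P[mask]=v;o=[]
        for a in D:
            t,T=mod(a[0],P);o+=[*(t-a[1])/1.5,*(T.inv()*R.from_euler('xyz',a[2])).as_rotvec()/.006]
        return np.array(o)
    r=least_squares(f,x0[mask]);P=x0.copy();P[mask]=r.x;print(round(r.cost,1),P.round(3).tolist());return r,f
for m in ([1]*6+[0]*5,[1]*6+[1,0,0,0,0],[1]*6+[0,1,0,0,0],[1]*6+[0,0,1,0,0],[1]*6+[0,0,0,1,0],[1]*6+[0,1,1,0,0],[1]*6+[0,1,1,1,0],[1]*11):
    r,f=run(m)
print(r.fun.round(1).reshape(4,6))
E
```

```text
q [-0.493  0.577  0.982  1.862 -0.565  1.01   0.948] p [510.  -95.3 259.6] [3.14062480e+00 8.50983453e-04 1.78926297e+00] model err [-2.2 -1.9 -4.5] [-0.     0.    -0.001]
15.4 [-0.045, 353.141, 557.664, 385.68, 360.116, 1.527, 0.0, 0.0, 0.0, 0.0, 0.0]
14.7 [-0.044, 349.32, 565.957, 386.287, 363.19, 1.528, -4.859, 0.0, 0.0, 0.0, 0.0]
13.7 [-0.044, 346.912, 554.326, 379.934, 351.706, 1.527, 0.0, 7.179, 0.0, 0.0, 0.0]
14.2 [-0.045, 347.603, 558.715, 382.336, 360.326, 1.527, 0.0, 0.0, -3.737, 0.0, 0.0]
14.8 [-0.044, 352.119, 557.102, 383.311, 360.268, 1.527, 0.0, 0.0, 0.0, -2.303, 0.0]
11.6 [-0.044, 337.884, 554.849, 373.96, 349.772, 1.528, 0.0, 9.07, -4.985, 0.0, 0.0]
10.1 [-0.045, 327.479, 554.951, 370.68, 342.385, 1.527, 0.0, 15.277, -10.229, 6.201, 0.0]
6.5 [-0.043, 310.082, 589.178, 373.716, 352.914, 1.529, -15.1, 19.593, -13.664, 12.45, 5.447]
[[-0.3  0.2 -0.4  0.  -0.  -0.2]
 [ 0.4  0.5  1.5 -0.  -0.  -0.2]
 [ 0.1  0.1 -0.3 -0.1  2.9  0.5]
 [-0.5 -0.4 -0.8 -0.   0.  -0.2]]
```

```bash
sed -i 's/^S=(-1.*/S=(-1,-1,-1,-1);PB=np.array([-.045,353.1,557.7,385.7,360.1,0,0,1.527,0])/' kin.py
sed -i 's/^rr=least.*/class rr: x=PB0/; s/(M+92\*z-40\*y,A)/(M+85*z+np.array([20,0,40]),A)/; s/min(m4,.02)\*3/min(m4,.01)*3/; s/t<110/t<70/; s/t<280/t<170/' search3.py; python3 search3.py; date; ls -l --time-sort --full-time h.py pics/a.png | awk '{print $7,$9}'
```

```text
q [-0.493  0.577  0.982  1.862 -0.565  1.01   0.948] p [510.  -95.3 259.6] [3.14062480e+00 8.50983453e-04 1.78926297e+00] model err [-1.8 -1.7 -3.7] [-0.     0.    -0.001]
[-0.045, 353.1, 557.7, 385.7, 360.1, 0.0, 0.0, 1.527, 0.0] 0.3719626203580674
-0.021 75 [1.82 0.37 0.34 0.01 0.02 0.07 0.55]
   [537.182, -269.559, 336.041, 0.251, -1.205, 0.857]
   [432.115, -30.175, 338.018, 2.22, -2.151, 0.71]
[[-0.46, 0.57, 0.98, 1.86, -0.6, 1.03, 0.94], [-0.2, 0.54, 0.97, 1.87, -0.83, 1.14, 0.89], [0.02, 0.54, 0.95, 1.91, -1.07, 1.24, 0.81], [0.8, 0.4, 0.02, 2.0, -1.08, 0.89, 0.49], [1.19, 0.36, -0.52, 2.07, -0.96, 0.62, 0.43], [1.06, 0.22, -0.53, 2.14, -0.72, 0.51, 0.51], [0.84, 0.09, -0.51, 2.23, -0.34, 0.37, 0.4], [0.52, 0.01, -0.51, 2.33, 0.55, 0.32, -0.29], [0.31, 0.02, -0.7, 2.42, 1.2, 0.58, -0.8], [0.24, 0.19, -0.72, 2.38, 1.3, 0.52, -1.24], [0.21, 0.41, -0.72, 2.41, 1.91, 0.45, -2.17]]
-0.028 41 [1.89 0.62 0.02 0.01 0.48 0.02 0.42]
   [540.0, 21.237, 326.438, 1.158, -2.181, 0.338]
   [451.252, -189.149, 323.625, 0.705, -2.812, 0.793]
[[-0.54, 0.56, 1.01, 1.88, -0.58, 0.99, 0.88], [-0.97, 0.54, 1.29, 1.95, -0.62, 0.85, 0.34], [-1.16, 0.47, 1.29, 2.08, -0.13, 0.57, -0.47], [-1.1, 0.54, 1.29, 2.27, 0.48, 0.34, -1.2], [-0.95, 0.29, 0.79, 2.36, 1.12, 0.26, -1.66], [-0.02, 0.31, -0.37, 2.37, 1.84, 0.26, -2.08]]
-0.029 38 [1.78 0.63 0.02 0.01 0.52 0.03 0.42]
   [486.833, -123.441, 340.0, 0.831, -2.695, 0.889]
[[-0.54, 0.56, 1.02, 1.9, -0.57, 0.96, 0.9], [-0.92, 0.5, 1.28, 2.11, -0.52, 0.59, 0.47], [-1.17, 0.51, 1.3, 2.22, 0.25, 0.35, -0.76], [-1.28, 0.53, 1.24, 2.28, 0.66, 0.3, -1.36], [-0.72, 0.27, 0.42, 2.36, 1.47, 0.26, -1.91], [0.07, 0.48, -0.54, 2.45, 2.21, 0.48, -2.47]]
Tue Dec  1 07:15:53 UTC 2026ls: unrecognized option '--time-sort'
Try 'ls --help' for more information.
```

```bash
python3 - <<'E'
from search3 import *
v=np.array([486.833, -123.441, 340.0, 0.831, -2.695, 0.889]);w=mk([v])
print(w[0][1].as_euler('xyz').round(3), 'tip',(w[0][0]+w[0][1].apply([0,0,69])).round(), 'body',(w[0][0]+w[0][1].apply([0,0,-200])).round())
plan(p,r,[(np.round(v[:3]),w[0][1])],-1,step=26,deg=5,nd=1)
qq,e,lg=sim(q,w,log=True);print(qq.round(2),e)
E
```

```text
q [-0.493  0.577  0.982  1.862 -0.565  1.01   0.948] p [510.  -95.3 259.6] [3.14062480e+00 8.50983453e-04 1.78926297e+00] model err [-1.8 -1.7 -3.7] [-0.     0.    -0.001]
[2.29  0.295 0.696] tip [ 510. -172.  297.] body [420.  17. 466.]
-1 -0.1 -0.2 -0.5 -2.3 -2.7 3.4; -1 -0.2 -0.1 -0.6 -2.3 -2.7 3.4; -1 -0.2 -0.2 -0.5 -2.2 -2.6 3.4; -1 -0.3 -0.1 -0.5 -2.3 -2.7 3.4; -1 -0.3 0 -0.5 -2.3 -2.7 3.4
-1 -0.3 0 -0.5 -2.3 -2.7 3.5; -1 -0.3 0 -0.5 -2.3 -2.6 3.4; -1 -0.3 0.1 -0.5 -2.3 -2.7 3.4; -1 -0.4 0.1 -0.5 -2.2 -2.7 3.4; -1 -0.4 0.1 -0.4 -2.3 -2.7 3.4
-1 -0.4 0.2 -0.4 -2.3 -2.6 3.4; -1 -0.4 0.2 -0.4 -2.3 -2.7 3.4; -1 -0.4 0.3 -0.3 -2.3 -2.7 3.4; -1 -0.4 0.2 -0.4 -2.3 -2.7 3.4; -1 -0.3 0.4 -0.2 -2.2 -2.6 3.4
[-1.24  0.63  1.31  2.23  0.56  0.39 -1.34] (np.float64(3.381568275583488e-09), np.float64(7.292880753734966e-12))
```

Call:
move_arm(
  targets="-1 -0.1 -0.2 -0.5 -2.3 -2.7 3.4; -1 -0.2 -0.1 -0.6 -2.3 -2.7 3.4; -1 -0.2 -0.2 -0.5 -2.2 -2.6 3.4; -1 -0.3 -0.1 -0.5 -2.3 -2.7 3.4; -1 -0.3 0 -0.5 -2.3 -2.7 3.4",
)

```text
clock: 7.47
eef_pos: [500.3, -101.2, 286.0]
tool_rot: [2.905, 0.196, 1.467]
force: [-0.8, 0.6, -1.9]
width: 12.1
gripper_force: 59.1
```

Call:
move_arm(
  targets="-1 -0.3 0 -0.5 -2.3 -2.7 3.5; -1 -0.3 0 -0.5 -2.3 -2.6 3.4; -1 -0.3 0.1 -0.5 -2.3 -2.7 3.4; -1 -0.4 0.1 -0.5 -2.2 -2.7 3.4; -1 -0.4 0.1 -0.4 -2.3 -2.7 3.4",
)

```text
clock: 7.88
eef_pos: [492.8, -109.3, 310.6]
tool_rot: [2.636, 0.3, 1.122]
force: [-0.2, -0.3, -2.1]
width: 12.1
gripper_force: 59.2
```

Call:
move_arm(
  targets="-1 -0.4 0.2 -0.4 -2.3 -2.6 3.4; -1 -0.4 0.2 -0.4 -2.3 -2.7 3.4; -1 -0.4 0.3 -0.3 -2.3 -2.7 3.4; -1 -0.4 0.2 -0.4 -2.3 -2.7 3.4; -1 -0.3 0.4 -0.2 -2.2 -2.6 3.4",
)

```text
clock: 8.3
eef_pos: [487.5, -119.4, 331.6]
tool_rot: [2.374, 0.311, 0.792]
force: [1.0, -0.8, -1.5]
width: 11.9
gripper_force: 59.2
```

```bash
python3 step.py; sed -i 's/t<70/t<50/; s/t<170/t<120/' search3.py; python3 search3.py
```

```text
q [-1.207  0.591  1.314  2.235  0.436  0.38  -1.089] p [ 487.5 -119.4  331.6] [2.37416265 0.31135673 0.79159532] model err [-10.  -12.5  -2.5] [-0.014  0.029  0.013]
q [-1.207  0.591  1.314  2.235  0.436  0.38  -1.089] p [ 487.5 -119.4  331.6] [2.37416265 0.31135673 0.79159532] model err [-10.  -12.5  -2.5] [-0.014  0.029  0.013]
[-0.045, 353.1, 557.7, 385.7, 360.1, 0.0, 0.0, 1.527, 0.0] 1.253740621003925
-0.011 74 [1.96 0.66 0.07 0.01 0.86 0.05 0.45]
   [540.0, -329.285, 285.502, 0.582, -2.444, 0.174]
   [518.9, 150.0, 338.004, 1.524, 1.834, 0.038]
   [467.404, -117.152, 297.184, 0.374, 3.14, 0.9]
[[-1.1, 0.53, 1.25, 2.21, 0.42, 0.4, -1.05], [-0.14, 0.41, 0.61, 1.88, -0.04, 0.64, -0.47], [0.0, 0.42, 0.43, 1.76, -0.16, 0.88, -0.28], [-0.26, 0.35, 0.31, 1.77, -0.08, 1.0, -0.3], [-0.47, 0.37, 0.2, 1.68, -0.03, 1.12, -0.37], [-0.69, 0.34, 0.4, 1.86, 0.27, 0.97, -0.92], [-0.86, 0.45, 0.62, 1.98, 0.51, 0.92, -1.46], [-0.93, 0.62, 0.79, 2.04, 0.62, 0.85, -1.81], [-1.03, 0.46, 0.75, 2.22, 0.82, 0.55, -1.75], [-0.79, 0.32, 0.45, 2.34, 1.31, 0.29, -1.88], [0.08, 0.42, -0.56, 2.46, 2.13, 0.45, -2.4]]
-0.018 19 [1.91 0.63 0.05 0.01 1.56 0.02 0.41]
   [532.839, -164.173, 307.446, 1.212, -2.486, 0.656]
[[-1.15, 0.55, 1.27, 2.23, 0.46, 0.35, -1.04], [-0.63, 0.29, 0.6, 2.25, 0.86, 0.26, -1.12], [0.01, 0.36, -0.43, 2.41, 2.04, 0.33, -2.31]]
-0.019 48 [1.5  0.6  0.06 0.01 0.86 0.03 0.43]
   [461.977, -20.172, 297.03, 1.206, 0.555, 0.013]
   [484.105, 125.353, 333.737, 2.152, -2.025, 0.836]
[[-1.18, 0.52, 1.26, 2.21, 0.43, 0.43, -1.05], [-0.75, 0.28, 0.8, 2.05, 0.08, 0.72, -0.52], [-0.57, 0.29, 0.61, 1.97, -0.14, 0.88, -0.16], [-1.0, 0.23, 0.69, 2.12, 0.35, 0.64, -0.52], [-1.45, 0.3, 0.88, 2.27, 0.99, 0.52, -1.01], [-1.28, 0.31, 0.82, 2.33, 1.19, 0.28, -1.3], [0.01, 0.32, -0.41, 2.37, 1.82, 0.28, -2.07]]
```

```bash
python3 - <<'E'
from search3 import *
import pickle
_,b,_=pickle.load(open('im0.pkl','rb'));print('can',[onz(b,u/1.5,v/1.5,100).round() for u,v in ((427,215),(520,222))],onz(b,440/1.5,190/1.5,200).round())
U=M+85*z+np.array([20,0,40])
for via in ([],[[533,-164,307,1.212,-2.486,.656]],[[510,-120,330,1.2,-2.5,.66]],[[500,-60,320,1.2,-2.5,.66]],[[500,-60,320,1.3,-2.6,.8]],[[500,-60,320,1.1,-2.8,.8]],[[500,-100,340,1.0,3.0,.8]]):
    v=np.array(via).reshape(-1,6)
    qq,e,lg=sim(q,mk(v)+[(U,A)],log=True,deg=4,step=30); qf,e2,l2=sim(qq,[(M+85*z,A),(M+21*z,A)],log=True)
    mg=np.minimum(lg-LO,HI-lg).min(0);m2=np.minimum(l2-LO,HI-l2).min(0)
    print(via,np.round(e,3),np.round(e2,3),mg.round(3),m2.round(3),qq.round(2),qf.round(2),len(lg),[ (u[0]+u[1].apply([0,0,69])).round() for u in mk(v)])
E
```

```text
q [-1.207  0.591  1.314  2.235  0.436  0.38  -1.089] p [ 487.5 -119.4  331.6] [2.37416265 0.31135673 0.79159532] model err [-10.  -12.5  -2.5] [-0.014  0.029  0.013]
can [array([630., -87., 100.]), array([ 618., -261.,  100.])] [ 649. -104.  200.]
[] [0. 0.] [0. 0.] [1.815 0.627 0.023 0.102 1.543 0.02  0.856] [2.981 0.729 0.696 0.01  1.949 0.106 0.418] [-0.02  0.31 -0.37  2.37  1.84  0.26 -2.08] [ 0.08  0.6  -0.55  2.43  2.29  0.58 -2.52] 13 []
[[533, -164, 307, 1.212, -2.486, 0.656]] [0. 0.] [0. 0.] [1.914 0.626 0.051 0.102 1.559 0.024 0.847] [2.989 0.727 0.709 0.01  1.94  0.099 0.409] [-0.04  0.31 -0.35  2.37  1.84  0.25 -2.09] [ 0.07  0.6  -0.54  2.43  2.3   0.57 -2.53] 14 [array([ 559., -197.,  252.])]
[[510, -120, 330, 1.2, -2.5, 0.66]] [0. 0.] [0. 0.] [1.874 0.606 0.035 0.102 1.555 0.037 0.865] [2.971 0.732 0.682 0.01  1.959 0.113 0.429] [ 0.    0.32 -0.4   2.37  1.83  0.27 -2.07] [ 0.09  0.61 -0.57  2.43  2.28  0.58 -2.51] 14 [array([ 535., -154.,  275.])]
[[500, -60, 320, 1.2, -2.5, 0.66]] [6.7085e+01 3.5000e-02] [1.44137e+02 7.10000e-02] [1.845 0.568 0.035 0.194 1.29  0.002 
[... 345 characters left out ...]
.32 -0.44  2.37  1.81  0.29 -2.06] [ 0.11  0.61 -0.59  2.43  2.26  0.6  -2.49] 16 [array([ 526., -102.,  272.])]
[[500, -60, 320, 1.1, -2.8, 0.8]] [7.0169e+01 3.7000e-02] [1.47366e+02 7.30000e-02] [1.838 0.564 0.053 0.21  1.289 0.015 1.872] [2.289 0.561 0.857 0.234 1.295 0.015 2.424] [-0.69  0.19  0.42  2.21  0.19  0.24 -0.44] [-0.76  0.22  0.45  2.24  0.22  0.24 -0.51] 16 [array([ 517., -107.,  272.])]
[[500, -100, 340, 1.0, 3.0, 0.8]] [7.8058e+01 4.1000e-02] [1.55207e+02 7.70000e-02] [1.887 0.557 0.065 0.243 1.227 0.045 1.885] [2.233 0.552 0.795 0.25  1.234 0.045 2.483] [-0.75  0.19  0.48  2.19  0.13  0.28 -0.38] [-0.81  0.21  0.51  2.22  0.15  0.28 -0.45] 24 [array([ 493., -149.,  292.])]
```

```bash
python3 - <<'E'
from search3 import *
U=M+85*z+np.array([20,0,40]);rng=np.random.default_rng(5);B=[]
import time;t=time.time()
while time.time()-t<45:
    v=rng.uniform([480,-140,300,.9,-2.9,.7],[540,20,340,2.2,-1.9,1.1],(1,6))
    qq,e,lg=sim(q,mk(v)+[(U,A),(M+85*z,A)],log=True,deg=4,step=30)
    if e[0]<1: m=np.minimum(lg-LO,HI-lg);B.append((m[:,[4,5,6]].min()+min(m[2:,2].min(),.03),v,qq,m.min(0),e))
B.sort(key=lambda b:-b[0]);b=B[0];print(len(B),b[0],b[1].round(3),b[2].round(2),b[3].round(3),b[4])
w=mk(b[1]);print((w[0][0]+w[0][1].apply([0,0,69])).round());pp,r2=plan(p,r,[(np.round(w[0][0]),w[0][1])],-1,step=22,deg=4.5,nd=1);print();plan(pp,r2,[(U,A)],-1,step=22,deg=4.5,nd=1)
E
```

```text
q [-1.207  0.591  1.314  2.235  0.436  0.38  -1.089] p [ 487.5 -119.4  331.6] [2.37416265 0.31135673 0.79159532] model err [-10.  -12.5  -2.5] [-0.014  0.029  0.013]
3434 0.10212965795638146 [[ 491.244 -137.731  316.606    0.997   -1.91     0.975]] [ 0.33  0.53 -0.94  2.46  1.94  0.64 -2.22] [1.85  0.514 0.006 0.003 1.662 0.072 0.207] (np.float64(1.5127882509339566e-06), np.float64(4.626950184388137e-09))
[ 545. -157.  278.]
-1 -0.1 0 0.3 -1.5 4 1.3; -1 -0.1 0 0.3 -1.5 4 1.3; -1 -0.1 0 0.3 -1.4 4.1 1.3; -1 -0.1 -0.1 0.2 -1.5 4 1.3; -1 -0.2 0 0.3 -1.5 4 1.3
-1 -0.1 0 0.2 -1.5 4 1.3; -1 -0.2 -0.1 0.3 -1.5 4 1.3; -1 -0.2 0 0.2 -1.4 4.1 1.3

-1 1.7 -1.2 0 2.1 1 -2.4; -1 1.7 -1.1 0.1 2.1 1 -2.4; -1 1.8 -1.1 0.1 2.1 1 -2.4; -1 1.8 -1 0.3 2.1 1 -2.4; -1 1.9 -0.8 0.3 2.1 1 -2.3
-1 1.8 -0.8 0.3 2.1 1.1 -2.4; -1 1.9 -0.7 0.4 2.1 1 -2.4; -1 2 -0.6 0.5 2.1 1 -2.4; -1 1.9 -0.6 0.5 2.1 1 -2.4; -1 1.9 -0.4 0.6 2.1 1 -2.4
-1 2 -0.3 0.6 2.1 1 -2.4; -1 1.9 -0.2 0.7 2.1 1 -2.4
```

Call:
move_arm(
  targets="-1 -0.1 0 0.3 -1.5 4 1.3; -1 -0.1 0 0.3 -1.5 4 1.3; -1 -0.1 0 0.3 -1.5 4 1.3; -1 -0.1 -0.1 0.2 -1.5 4 1.3; -1 -0.2 0 0.3 -1.5 4 1.3",
)

```text
clock: 8.72
eef_pos: [481.7, -130.5, 338.8]
tool_rot: [2.312, 0.14, 0.879]
force: [0.9, -1.3, -1.4]
width: 12.0
gripper_force: 59.2
```

Call:
move_arm(
  targets="-1 -0.1 0 0.2 -1.5 4 1.3; -1 -0.2 -0.1 0.3 -1.5 4 1.3; -1 -0.2 0 0.2 -1.5 4 1.3; -1 0 0 0 0 0 0; -1 0 0 0 0 0 0",
)

```text
clock: 9.13
eef_pos: [480.9, -140.4, 334.0]
tool_rot: [2.295, 0.073, 0.915]
force: [-0.4, -0.1, -1.4]
width: 12.0
gripper_force: 59.2
```

```bash
python3 - <<'E'
from step import *
U=M+85*z+np.array([20,0,40])
for st in ([(U,A)],[((500,-40,300),A),(U,A)],[((480,-40,330),A),(U,A)]):
    qq,e,lg=sim(q,st+[(M+85*z,A)],log=True,deg=4,step=30);print(qq.round(2),np.round(e,3),np.minimum(lg-LO,HI-lg).min(0).round(3))
plan(p,r,[(U,A)],-1,step=22,deg=4.5,nd=1)
E
```

```text
q [-1.063  0.257  1.067  2.455  1.778  0.356 -2.382] p [ 480.9 -140.4  334. ] [2.29505765 0.07327376 0.91531578] model err [-9.1 -6.1  2.1] [-0.004  0.034  0.014]
[ 0.04  0.41 -0.5   2.46  2.16  0.42 -2.44] [0. 0.] [1.995 0.59  0.278 0.01  2.075 0.016 0.498]
[ 0.33  0.53 -0.95  2.46  1.93  0.65 -2.21] [0. 0.] [1.990e+00 4.600e-01 6.600e-02 1.000e-02 2.163e+00 2.000e-03 5.890e-01]
[-1.09  0.32  0.94  2.26 -0.8   0.24  0.52] [8.5337e+01 4.5000e-02] [1.964 0.335 0.209 0.014 0.305 0.007 0.626]
-1 1.8 -1.1 -0.3 1.2 2.4 -2.3; -1 1.9 -1.1 -0.1 1.2 2.4 -2.3; -1 1.9 -1 -0.1 1.2 2.4 -2.3; -1 1.9 -0.9 0 1.2 2.3 -2.3; -1 2 -0.8 0.1 1.2 2.4 -2.3
-1 2 -0.7 0.3 1.2 2.4 -2.3; -1 2 -0.7 0.3 1.1 2.4 -2.3; -1 2.1 -0.5 0.4 1.2 2.4 -2.3; -1 2 -0.5 0.5 1.2 2.4 -2.3; -1 2 -0.4 0.6 1.2 2.4 -2.3
-1 2 -0.3 0.7 1.2 2.4 -2.2; -1 2 -0.2 0.8 1.2 2.4 -2.3
```

Call:
move_arm(
  targets="-1 1.8 -1.1 -0.3 1.2 2.4 -2.3; -1 1.9 -1.1 -0.1 1.2 2.4 -2.3; -1 1.9 -1 -0.1 1.2 2.4 -2.3; -1 1.9 -0.9 0 1.2 2.3 -2.3; -1 2 -0.8 0.1 1.2 2.4 -2.3",
)

```text
clock: 9.55
eef_pos: [497.9, -39.6, 294.3]
tool_rot: [2.42, 0.074, 1.211]
force: [-0.6, -0.7, -1.5]
width: 12.0
gripper_force: 59.1
```

```bash
python3 - <<'E'
from step import *
U=M+85*z+np.array([20,0,40])
for st in ([(U,A)],[(U+np.array([20,0,20]),A),(U,A)]):
    qq,e,lg=sim(q,st+[(M+85*z,A)],log=True,deg=4,step=30);print(qq.round(2),np.round(e,3),np.minimum(lg-LO,HI-lg).min(0).round(3))
plan(p,r,[(U,A)],-1,step=22,deg=4.5,nd=1)
E
```

```text
q [-0.96   0.245  0.822  2.447  1.869  0.246 -2.344] p [497.9 -39.6 294.3] [2.42007712 0.07394409 1.2107501 ] model err [-5.8 -3.5  1.8] [-0.004  0.03   0.01 ]
[ 0.03  0.41 -0.49  2.46  2.17  0.42 -2.45] [0. 0.] [2.207 0.598 0.641 0.01  2.066 0.009 0.489]
[ 0.05  0.41 -0.51  2.46  2.16  0.43 -2.43] [0. 0.] [2.211 0.588 0.645 0.01  2.085 0.007 0.507]
-1 2 -0.7 0.2 1.2 2.4 -2.2; -1 2 -0.7 0.3 1.2 2.4 -2.2; -1 2 -0.5 0.5 1.2 2.4 -2.3; -1 2 -0.5 0.5 1.1 2.4 -2.2; -1 2 -0.4 0.6 1.2 2.4 -2.2
-1 2 -0.3 0.7 1.2 2.4 -2.2; -1 1.9 -0.2 0.7 1.2 2.4 -2.3
```

Call:
move_arm(
  targets="-1 2 -0.7 0.2 1.2 2.4 -2.2; -1 2 -0.7 0.3 1.2 2.4 -2.2; -1 2 -0.5 0.5 1.2 2.4 -2.3; -1 2 -0.5 0.5 1.1 2.4 -2.2; -1 2 -0.4 0.6 1.2 2.4 -2.2",
)

```text
clock: 9.97
eef_pos: [513.7, 57.8, 253.9]
tool_rot: [2.539, 0.026, 1.493]
force: [-0.7, -0.8, -2.1]
width: 12.1
gripper_force: 59.1
```

Call:
move_arm(
  targets="-1 2 -0.3 0.7 1.2 2.4 -2.2; -1 1.9 -0.2 0.7 1.2 2.4 -2.3; -1 0 0 0 0 0 0; -1 0 0 0 0 0 0",
)

```text
clock: 10.3
eef_pos: [520.1, 93.6, 238.9]
tool_rot: [2.581, -0.0, 1.598]
force: [0.9, -0.7, -1.2]
width: 12.3
gripper_force: 59.1
```

```bash
python3 - <<'E'
from step import *
U=M+85*z+np.array([20,0,40]);print(U.round(1),A.as_euler('xyz').round(3))
for st in ([(U,A)],[(U+np.array([20,0,20]),A),(U,A)]):
    qq,e,lg=sim(q,st+[(M+85*z,A),(M+21*z,A)],log=True,deg=4,step=30);print(qq.round(2),np.round(e,3),np.minimum(lg-LO,HI-lg).min(0).round(3))
plan(p,r,[(U,A)],-1,step=22,deg=4.5,nd=1)
E
```

```text
q [-0.181  0.299 -0.2    2.347  1.731  0.234 -2.001] p [520.1  93.6 238.9] [ 2.58108587e+00 -2.20216489e-05  1.59758616e+00] model err [3.2 3.6 4.6] [-0.001  0.024  0.006]
[519.2  96.3 239. ] [2.582 0.    1.604]
[ 0.05  0.6  -0.51  2.43  2.32  0.56 -2.55] [0. 0.] [2.983 0.677 0.737 0.01  1.92  0.006 0.386]
[ 0.07  0.6  -0.53  2.43  2.3   0.57 -2.54] [0. 0.] [2.993 0.663 0.716 0.01  1.935 0.01  0.403]
-1 0.3 -0.1 -0.1 0 0.2 -0.3
```

The arm is now on the good branch and at the raised standoff. I will look at the shaft and the pin tip from here.

```bash
python3 - <<'E'
from step import *
import pickle
c=get('wrist');pickle.dump((c,read_state()),open('w4.pkl','wb'))
print('tip',proj(c,p+r.apply([0,0,69])),'mouth pred',proj(c,M))
c3,_=pickle.load(open('w3.pkl','rb'))
u,v=proj(c,M).astype(int); u0,v0=u-75,v-60; print('crop0',u0,v0)
cr=c['color'][v0:v0+140,u0:u0+150];cr3=c3['color'][95:235,200:350]
cv2.imwrite('pics/h.png',np.hstack([cv2.resize(i,None,fx=2.66,fy=2.66,interpolation=cv2.INTER_CUBIC) for i in (cr,cr3)])[:,:800,::-1])
E
```

```text
q [-0.181  0.299 -0.2    2.347  1.731  0.234 -2.001] p [520.1  93.6 238.9] [ 2.58108587e+00 -2.20216489e-05  1.59758616e+00] model err [3.2 3.6 4.6] [-0.001  0.024  0.006]
tip [253.09112539 207.50364126] mouth pred [207.77802922 187.52355361]
crop0 132 127
```

View pics/h.png

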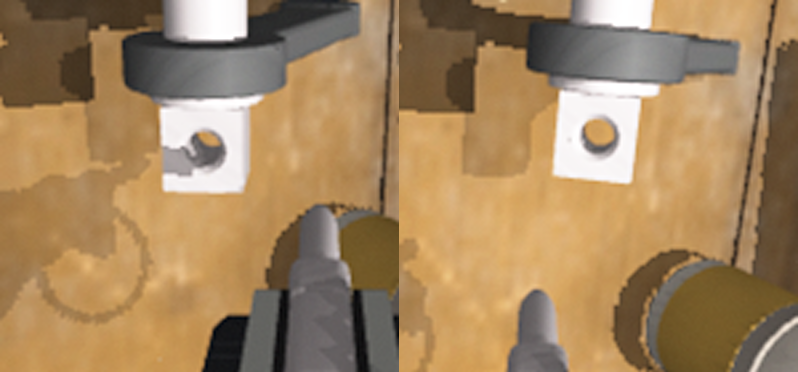

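Left panel: hole mouth at crop (208,150), face front corners at (163,190) and (245,191), pin tip at (322,208). Right panel (earlier view): hole at (600,135).

```bash
python3 - <<'E'
from step import *
import pickle
c,_=pickle.load(open('w4.pkl','rb'));c3,_=pickle.load(open('w3.pkl','rb'));_,b,_=pickle.load(open('im0.pkl','rb'))
P=lambda X,Y:(132+X/2.66,127+Y/2.66);Q=lambda X,Y:(200+(X-399)/2.66,95+Y/2.66)
r1=ray(c,*P(208,150));r3=ray(c3,*Q(600,135));rt=ray(b,155+249/4,130+163/4)
m,e=tri([r1,r3]);print('mouth 2 wrist',m.round(1),np.round(e,1)); m2,e=tri([r1,r3,rt]);print('3 views',m2.round(1),np.round(e,1))
def onplane(ry,n,m0): o,d=ry;return o+d*(n@(m0-o))/(n@d)
for nm,pts,im,f in (('v1',[(163,108),(249,112),(245,191),(163,190)],c,P),('v3',[(557,95),(638,97),(632,185),(555,175)],c3,Q)):
    k=[onplane(ray(im,*f(*t)),z,m) for t in pts];print(nm,[(np.round([(t-m)@x,(t-m)@y],1)).tolist() for t in k])
# the height assuming z=126.9
o,d=r1;print(onz(c,*P(208,150),126.9).round(1),onz(c3,*Q(600,135),126.9).round(1),onz(b,155+249/4,130+163/4,126.9).round(1))
E
```

```text
q [-0.184  0.298 -0.197  2.348  1.732  0.235 -2.002] p [519.8  93.  239.2] [2.58035504e+00 1.21057093e-03 1.59713693e+00] model err [3.2 3.6 4.6] [-0.001  0.024  0.006]
mouth 2 wrist [545.7 101.8 128.3] [0.4 0.4]
3 views [546.7 100.  124.3] [1.1 1.7 2.6]
v1 [[-13.3, 13.7], [13.9, 12.3], [11.8, -14.2], [-15.0, -13.8]]
v3 [[-15.3, 12.1], [10.9, 13.2], [11.5, -15.5], [-14.3, -14.2]]
[546.7 101.2 126.9] [546.1 101.8 126.9] [544.3  97.8 126.9]
```

```bash
sed -i 's/^x,y,z=.*/x,y,z=shaft(.025);M=np.array([545.8,101.3,127]);A=toolR(.025)/' step.py; python3 - <<'E'
from step import *
qq,e,lg=sim(q,[(M+85*z,A),(M+21*z,A)],log=True,deg=4,step=30);print(qq.round(2),np.round(e,3),np.minimum(lg-LO,HI-lg).min(0).round(3))
plan(p,r,[(M+83*z,A)],-1,step=12,deg=4.5,nd=2)
E
```

```text
q [-0.184  0.298 -0.197  2.348  1.732  0.235 -2.002] p [519.8  93.  239.2] [2.58035504e+00 1.21057093e-03 1.59713693e+00] model err [3.2 3.6 4.6] [-0.001  0.024  0.006]
[-0.01  0.58 -0.43  2.42  2.36  0.53 -2.61] [0. 0.] [2.918 0.711 0.817 0.017 1.884 0.054 0.327]
-1 0.19 -0.94 0.65 0 0 0; -1 0.2 -0.93 0.65 0 0 0.1; -1 0.19 -0.94 0.65 0.1 0 0; -1 0.19 -0.94 0.65 0 0 0
```

Call:
move_arm(
  targets="-1 0.2 -0.9 0.6 0 0 0; -1 0.2 -0.9 0.7 0 0 0; -1 0.2 -0.9 0.6 0 0 0; -1 0.2 -1 0.7 0 0 0; -1 0 0 0 0 0 0",
)

```text
clock: 10.77
eef_pos: [499.9, 101.6, 196.2]
tool_rot: [2.584, 0.002, 1.601]
force: [0.1, -0.3, -2.8]
width: 12.5
gripper_force: 59.0
```

```bash
python3 - <<'E'
from step import *
import pickle
for _ in range(1): c=get('wrist')
s=read_state();p,r=pose();pickle.dump((c,s),open('w5.pkl','wb'))
print(s['eef_pos'],s['tool_rot'],A.as_euler('xyz'),'local off',(r.inv().apply(M-p)).round(1))
print('tip',proj(c,p+r.apply([0,0,69])),'mouth pred',proj(c,M))
u,v=proj(c,M).astype(int);u0,v0=u-50,v-45;print(u0,v0)
cv2.imwrite('pics/i.png',cv2.resize(c['color'][v0:v0+90,u0:u0+100],None,fx=6,fy=6,interpolation=cv2.INTER_CUBIC)[:,:,::-1])
E
```

```text
q [-0.089  0.397 -0.39   2.433  2.073  0.399 -2.392] p [499.9 101.6 196.2] [2.58364190e+00 2.28147863e-03 1.60134396e+00] model err [2.8 4.2 5.9] [-0.001  0.024  0.006]
[501.01219234 101.47198714 197.31949985] [2.58165549e+00 2.47637083e-03 1.60087176e+00] [2.58159265 0.         1.59579633] local off [-1.3  0.6 83.4]
tip [255.26680517 207.88764503] mouth pred [255.82888092 202.96306317]
205 157
```

View pics/i.png

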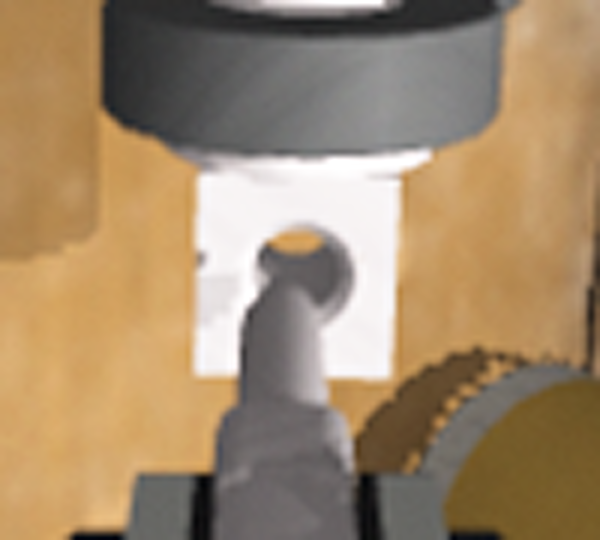

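```bash
python3 - <<'E'
from step import *
import pickle
c,s=pickle.load(open('w5.pkl','rb'));p=np.array(s['eef_pos']);r=R.from_euler('xyz',s['tool_rot'])
for t in ([0,0,69],[0,0,83.4],[1,0,83.4],[0,1,83.4],[3,0,69],[0,0,60]): print(t,proj(c,p+r.apply(t)).round(2),(proj(c,p+r.apply(t))-[205,157])*6)
# subpixel edges: shank centre per row from dark band between face whites
g=cv2.cvtColor(c['color'],cv2.COLOR_RGB2GRAY).astype(int)
for v in range(196,228,2): print(v,g[v,236:276].tolist())
E
```

```text
q [-0.088  0.395 -0.389  2.431  2.07   0.398 -2.389] p [501.  101.5 197.3] [2.58165549e+00 2.47637083e-03 1.60087176e+00] model err [2.8 4.1 5.9] [-0.001  0.024  0.006]
[0, 0, 69] [255.27 207.89] [301.60083102 305.32587016]
[0, 0, 83.4] [255.11 201.34] [300.63343038 266.03342057]
[1, 0, 83.4] [255.11 200.14] [300.66517533 258.84881386]
[0, 1, 83.4] [256.38 201.34] [308.25235657 266.04422428]
[3, 0, 69] [255.28 204.09] [301.7061433  282.55775106]
[0, 0, 60] [255.38 212.4 ] [302.26761889 332.40847464]
196 [165, 206, 243, 246, 244, 243, 242, 242, 242, 243, 245, 247, 244, 234, 214, 182, 165, 165, 166, 167, 167, 169, 161, 151, 167, 215, 242, 244, 244, 243, 243, 244, 244, 246, 241, 211, 180, 175, 170, 168]
198 [166, 189, 223, 238, 246, 245, 245, 244, 243, 245, 250, 242, 160, 86, 112, 140, 154, 159, 156, 156, 154, 134, 103, 91, 117, 132, 161, 227, 246, 243, 243, 243, 244, 245, 240, 205, 182, 174, 169, 166]
200 [167, 160, 152, 218, 247, 244, 244, 244, 248, 252, 252, 214, 107, 109, 99, 95, 96, 93, 93, 93, 93, 93, 90, 91, 89, 105, 123, 178, 235, 242, 243, 242, 242, 244, 237, 196, 180, 171, 164
[... 1870 characters left out ...]
103, 113, 127, 142, 159, 174, 188, 193, 183, 168, 169, 167, 171, 172, 182, 194, 191, 190, 183, 168, 147, 109, 73, 77, 78]
222 [176, 175, 175, 174, 173, 174, 175, 166, 130, 85, 92, 94, 94, 93, 98, 103, 107, 123, 140, 161, 176, 189, 201, 191, 149, 148, 148, 152, 156, 156, 154, 156, 155, 160, 133, 73, 78, 80, 79, 78]
224 [177, 175, 174, 177, 175, 177, 172, 152, 118, 93, 99, 98, 99, 99, 101, 99, 101, 105, 107, 116, 126, 138, 151, 154, 149, 147, 149, 153, 156, 158, 158, 149, 109, 74, 77, 80, 80, 81, 79, 78]
226 [175, 173, 173, 177, 180, 158, 104, 94, 95, 97, 103, 101, 100, 102, 103, 105, 107, 106, 106, 107, 106, 104, 108, 132, 151, 169, 167, 152, 159, 148, 111, 74, 77, 79, 79, 80, 79, 77, 75, 73]
```

Call:
move_arm(
  targets="-1 -0.05 0.1 0 0 0 0; -1 -0.04 0.1 0 0 0 0; -1 0 0 0.7 0 0 0; -1 0 0 0.6 0 0 0; -1 0 0 0 0 0 0",
)

```text
clock: 11.23
eef_pos: [511.9, 101.2, 188.4]
tool_rot: [2.578, 0.0, 1.599]
force: [-0.4, 0.6, -1.2]
width: 12.0
gripper_force: 59.1
```

Call:
move_arm(
  targets="-1 0 0 0.6 0 0 0; -1 0 0 0.6 0 0 0; -1 0 0 0 0 0 0",
)

```text
clock: 11.48
eef_pos: [515.9, 100.7, 176.9]
tool_rot: [2.582, 0.0, 1.599]
force: [-0.9, -1.6, -5.1]
width: 12.3
gripper_force: 58.9
```

```bash
python3 - <<'E'
from step import *
import pickle
print('F tool',r.inv().apply(s['force']).round(1),'T',np.round(s['torque'],2),'local off',r.inv().apply(M-p).round(1))
c=get('wrist');pickle.dump((c,read_state()),open('w6.pkl','wb'));g=cv2.cvtColor(c['color'],cv2.COLOR_RGB2GRAY).astype(int)
u,v=proj(c,M);print(u,v)
for k in range(int(v)-8,int(v)+26,3): print(k,g[k,230:280].tolist())
E
```

```text
q [-0.051  0.466 -0.426  2.417  2.145  0.448 -2.444] p [515.9 100.7 176.9] [2.58239800e+00 1.60144550e-04 1.59916092e+00] model err [3.2 3.5 6.5] [-0.001  0.024  0.006]
F tool [-1.6 -3.5  3.8] T [-0.32  1.69 -0.1 ] local off [-0.2 -1.2 58.2]
251.49690517209464 213.23871042418938
205 [180, 233, 250, 247, 247, 245, 246, 246, 246, 246, 248, 249, 251, 245, 225, 218, 200, 165, 115, 82, 96, 110, 127, 146, 149, 159, 192, 227, 242, 245, 244, 244, 245, 245, 245, 245, 246, 244, 223, 186, 188, 180, 172, 167, 168, 167, 164, 160, 159, 157]
208 [175, 170, 164, 166, 167, 167, 167, 168, 166, 162, 153, 141, 115, 93, 93, 91, 88, 93, 93, 94, 98, 105, 115, 131, 142, 160, 170, 155, 141, 202, 242, 244, 243, 243, 244, 244, 245, 244, 220, 172, 174, 168, 163, 160, 161, 162, 160, 157, 156, 156]
211 [178, 176, 172, 171, 171, 168, 169, 152, 115, 109, 108, 98, 138, 157, 87, 88, 90, 93, 92, 94, 99, 107, 116, 128, 143, 160, 178, 187, 156, 109, 202, 247, 246, 244, 244, 244, 244, 238, 194, 154, 158, 158, 157, 160, 159, 159, 158, 155, 156, 157]
214 [173, 149, 120, 125, 123, 124, 126, 126, 119, 112, 113, 104, 90, 102,
[... 1412 characters left out ...]
, 176, 174, 173, 172, 172, 173, 175, 167, 131, 86, 91, 100, 105, 111, 113, 112, 112, 109, 103, 96, 97, 96, 96, 94, 93, 94, 92, 90, 111, 155, 175, 174, 175, 149, 104, 94, 79, 78, 82, 81, 78, 77, 77, 77, 71, 90, 120, 117]
235 [157, 156, 158, 154, 153, 157, 156, 152, 148, 132, 94, 89, 104, 115, 124, 130, 123, 115, 116, 117, 115, 118, 110, 104, 103, 103, 102, 105, 106, 104, 101, 95, 120, 129, 72, 59, 61, 68, 79, 81, 79, 76, 78, 80, 76, 80, 102, 118, 110, 112]
238 [105, 105, 105, 103, 103, 106, 98, 54, 15, 18, 52, 93, 102, 98, 100, 100, 103, 104, 104, 104, 106, 108, 108, 108, 112, 111, 111, 103, 100, 100, 99, 101, 102, 92, 62, 14, 14, 37, 82, 108, 104, 104, 104, 104, 105, 105, 105, 107, 111, 112]
```

Call:
move_arm(
  targets="-1 0 -0.05 0.2 0 0 0; -1 0 -0.05 0.4 0 0 0; -1 0 0 0.6 0 0 0; -1 0 0 0.6 0 0 0; -1 0 0 0 0 0 0",
)

```text
clock: 11.95
eef_pos: [525.2, 100.9, 161.6]
tool_rot: [2.581, 0.0, 1.599]
force: [-2.3, -1.5, -6.9]
width: 11.7
gripper_force: 58.8
```

```bash
python3 - <<'E'
from step import *
print('F tool',r.inv().apply(s['force']).round(1),'T',np.round(r.inv().apply(s['torque']),2),'local off',r.inv().apply(M-p).round(1),s['width'])
E
```

```text
q [-0.034  0.517 -0.446  2.41   2.191  0.49  -2.479] p [525.2 100.9 161.6] [2.58115228e+00 4.63487097e-04 1.59893684e+00] model err [3.3 3.1 7. ] [-0.001  0.024  0.006]
F tool [-1.4 -5.6  4.6] T [ 1.99 -0.61  0.04] local off [-0.2 -0.9 40.3] 11.692686267216251
```

Call:
move_arm(
  targets="-1 0 -0.05 0.4 0 0 0; -1 0 0 0.5 0 0 0; -1 0 0 0.4 0 0 0; -1 0 0 0.3 0 0 0; -1 0 0 0 0 0 0",
)

```text
clock: 12.37
eef_pos: [533.3, 101.1, 148.3]
tool_rot: [2.58, 0.001, 1.599]
force: [-2.5, -2.6, -7.7]
width: 12.2
gripper_force: 58.7
```

```bash
python3 - <<'E'
from step import *
print('F tool',r.inv().apply(s['force']).round(1),'T',np.round(r.inv().apply(s['torque']),2),'local off',r.inv().apply(M-p).round(1),s['width'])
E
```

```text
q [-0.023  0.559 -0.458  2.401  2.225  0.522 -2.501] p [533.3 101.1 148.3] [2.58046913e+00 5.77488349e-04 1.59888104e+00] model err [3.5 2.8 7.4] [-0.001  0.024  0.006]
F tool [-2.6 -6.3  5.2] T [ 2.13 -0.6   0.01] local off [-0.2 -0.8 24.7] 12.196286771416483
```

Call:
move_arm(
  targets="-1 0 0 0.2 0 0 0; -1 0 0 0.1 0 0 0; -1 0 0 0 0 0 0",
)

```text
clock: 12.62
eef_pos: [534.7, 101.2, 146.1]
tool_rot: [2.58, 0.001, 1.599]
force: [-3.7, -2.8, -3.8]
width: 12.2
gripper_force: 59.6
```

Call:
move_arm(
  targets="-1 0 0 0.1 0 0 0; -1 0 0 0 0 0 0; -1 0 0 0 0 0 0",
)

```text
clock: 12.87
eef_pos: [535.0, 101.2, 145.4]
tool_rot: [2.58, 0.001, 1.599]
force: [-7.0, -2.4, -1.4]
width: 12.1
gripper_force: 60.0
```

Call:
move_arm(
  targets="-1 0 0 0.1 0 0 0; -1 0 0 0 0 0 0; -1 0 0 0 0 0 0",
)

```text
clock: 13.12
eef_pos: [535.1, 101.3, 145.3]
tool_rot: [2.579, 0.001, 1.6]
force: [-12.9, -4.3, 10.2]
width: 12.3
gripper_force: 61.7
```

```bash
cat > ringp.py <<'E'
from step import *
M=np.array([545.0,101.2,127.])   # refined from the seated pin: p+21*tz
def far(th): return M+y*(-9-56.6*np.cos(th))+z*(13.5-56.6*np.sin(th))
def T(t): return R.from_matrix(np.c_[y*np.cos(t)+z*np.sin(t),x,-z*np.cos(t)+y*np.sin(t)])
def tcp(th,t,gap): return far(th)-(2.5+gap)*T(t).apply([0,0,1])
E
python3 - <<'E'
from ringp import *
print('M from seat',(p+21*r.apply([0,0,1])).round(1))
for t in (.2,.3,.4,.5,.6):
  for ret in (45,60):
    st=[(p+r.apply([0,0,-ret]),r),(tcp(0,t,30),T(t)),(tcp(0,t,0),T(t))]+[(tcp(a,t,0),T(t)) for a in (.3,.6,.8,1.0,1.15)]
    qq,e,lg=sim(q,st,log=True,deg=4,step=15);print(t,ret,qq.round(2),np.round(e,3),np.minimum(lg-LO,HI-lg).min(0).round(3))
E
```

```text
q [-0.02   0.569 -0.461  2.4    2.234  0.531 -2.506] p [535.1 101.3 145.3] [2.57928673e+00 1.12875152e-03 1.59995181e+00] model err [3.5 2.7 7.5] [-0.001  0.024  0.006]
M from seat [546.2 101.6 127.5]
0.2 45 [ 0.42  0.8  -0.67  2.39  2.74  0.53 -2.6 ] [0. 0.] [2.454e+00 8.360e-01 5.070e-01 1.000e-03 1.468e+00 1.170e-01 3.280e-01]
0.2 60 [ 0.42  0.81 -0.67  2.39  2.73  0.53 -2.59] [0. 0.] [2.452 0.791 0.504 0.006 1.472 0.117 0.331]
0.3 45 [ 0.55  0.85 -0.74  2.37  2.86  0.46 -2.59] [0. 0.] [2.296e+00 8.360e-01 4.080e-01 1.000e-03 1.347e+00 4.000e-02 3.100e-01]
0.3 60 [ 0.55  0.86 -0.75  2.37  2.85  0.46 -2.58] [0. 0.] [2.295 0.791 0.405 0.003 1.355 0.041 0.314]
0.4 45 [ 0.67  0.92 -0.81  2.34  2.96  0.37 -2.58] [0. 0.] [2.196 0.836 0.34  0.005 1.251 0.014 0.296]
0.4 60 [ 0.67  0.92 -0.81  2.34  2.95  0.37 -2.57] [0. 0.] [2.193e+00 7.910e-01 3.370e-01 1.000e-03 1.259e+00 1.500e-02 2.980e-01]
0.5 45 [ 0.78  0.99 -0.87  2.3   3.04  0.26 -2.55] [0. 0.] [2.124 0.836 0.29  0.    1.187 0.006 0.294]
0.5 60 [ 0.78  0.99 -0.88  2.3   3.03  0.26 -2.54] [0. 0.] [2.121e+00 7.910e-01 2.860e-01 2.000e-03 1.197e+00 0.000e+00 2.970e-01]
0.6 45 [ 0.83  1.1  -0.91  2.32  3.11  0.28 -2.53] [2.8847e+01 1.7000e-02] [2.103 0.836 0.27  0.    1.121 0.053 0.289]
0.6 60 [ 0.83  1.1  -0.92  2.32  3.1   0.27 -2.51] [2.6368e+01 1.6000e-02] [2.098e+00 7.910e-01 2.650e-01 2.000e-03 1.132e+00 4.100e-02 2.910e-01]
```

Call:
move_arm(
  targets="0 0 0 0 0 0 0; 0 0 0 0 0 0 0; 0 0 0 0 0 0 0; 0 0 0 0 0 0 0; 0 0 0 0 0 0 0",
)

```text
clock: 13.53
eef_pos: [538.0, 102.5, 145.6]
tool_rot: [2.576, -0.0, 1.6]
force: [0.5, -0.8, -0.7]
width: 43.0
gripper_force: 0.0
```

```bash
sed -i 's/^M=.*/M=np.array([546.,101.5,127.3])/' ringp.py; python3 - <<'E'
from ringp import *
t=.3
print(s['force'],s['width'])
a,b=plan(p,r,[(p+r.apply([0,0,-46]),r)],0,step=16,nd=1);print()
a,b=plan(a,b,[(tcp(0,t,30),T(t))],0,step=16,nd=1,deg=4.5)
E
```

```text
q [-0.02   0.572 -0.461  2.395  2.236  0.532 -2.506] p [538.  102.5 145.6] [ 2.57582990e+00 -1.88694863e-04  1.60029588e+00] model err [3.6 2.6 7.5] [-0.001  0.024  0.006]
[ 0.4552516  -0.81161534 -0.65348314] 42.951047310501785
0 0 0 -1.5 0 0 0; 0 0 0 -1.6 0 0 0; 0 0 0 -1.5 0 0 0

0 -1.5 -0.1 0.4 0.1 3.4 0.1; 0 -1.6 0 0.3 0 3.4 0; 0 -1.5 -0.1 0.3 0.1 3.4 0.1; 0 -1.6 0 0.1 0 3.4 0; 0 -1.6 -0.1 0.1 0.1 3.4 0.1
```

Call:
move_arm(
  targets="0 0 -0.2 -0.5 0 0 0; 0 0 0 -1.5 0 0 0; 0 0 0 -1.6 0 0 0; 0 0 0 -1 0 0 0; 0 0 0 0 0 0 0",
)

```text
clock: 13.95
eef_pos: [510.4, 101.6, 184.6]
tool_rot: [2.575, 0.0, 1.601]
force: [0.7, 0.2, 0.5]
width: 42.6
gripper_force: 0.0
```

```bash
python3 - <<'E'
from ringp import *
import pickle
c=get('wrist');a=get('scene');pickle.dump((c,a,read_state()),open('w7.pkl','wb'))
t=.3
print(s['force'],p, 'tab top',proj(c,M+53*z)*1.5,'far',proj(c,far(0))*1.5, proj(a,M))
i1=cv2.resize(c['color'],None,fx=1,fy=1);u,v=proj(a,M).astype(int);i2=cv2.resize(a['color'][v-45:v+51,u-36:u+36],None,fx=4,fy=4,interpolation=cv2.INTER_CUBIC)
cv2.imwrite('pics/j.png',np.hstack([i1,i2])[:,:,::-1])
a_,b_=plan(p,r,[(tcp(0,t,30),T(t))],0,step=16,nd=1,deg=4.5)
E
```

```text
q [-0.056  0.443 -0.428  2.428  2.134  0.445 -2.442] p [510.4 101.6 184.6] [2.57526563e+00 2.49103973e-04 1.60114957e+00] model err [3.1 3.7 6.4] [-0.001  0.024  0.006]
[0.73658575 0.24710121 0.49654725] [510.35969154 101.59249151 184.59391753] tab top [379.25362166 364.67774872] far [377.72422143 444.49578374] [216.53962191 167.65077635]
0 -1.5 0 0.5 0.1 3.4 0.1; 0 -1.6 0 0.3 0 3.4 0; 0 -1.5 0 0.3 0.1 3.4 0.1; 0 -1.6 0 0.2 0.1 3.4 0.1; 0 -1.6 -0.1 0 0 3.4 0
```

View pics/j.png

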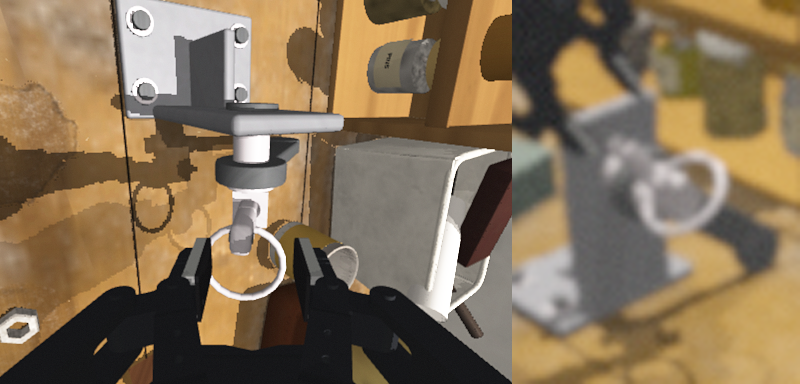

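The pin is home. Its head is seated on the shaft at about (240,235), with the ring off the free end and its far side at (243,298). Next I go above the ring with shut fingers.

Call:
move_arm(
  targets="0 -1.5 0 0.4 0.1 3.4 0; 0 -1.6 0 0.3 0 3.4 0; 0 -1.5 0 0.3 0.1 3.4 0.1; 0 -1.6 -0.1 0.1 0.1 3.4 0.1; -1 -1.6 -0.2 0 0 3.4 0",
)

```text
clock: 14.47
eef_pos: [521.3, 28.9, 165.2]
tool_rot: [2.563, -0.242, 1.753]
force: [0.6, -0.3, -1.9]
width: 32.1
gripper_force: 0.0
```

Call:
move_arm(
  targets="-1 0 0 0 0 0 0; -1 0 0 0 0 0 0; -1 0 0 0 0 0 0; -1 0 0 0 0 0 0; -1 0 0 0 0 0 0",
)

```text
clock: 14.88
eef_pos: [520.5, 31.5, 165.4]
tool_rot: [2.565, -0.238, 1.754]
force: [-0.1, -0.8, 0.4]
width: 0.2
gripper_force: 0.0
```

```bash
python3 - <<'E'
from ringp import *
import pickle
c=get('wrist');pickle.dump((c,read_state()),open('w8.pkl','wb'))
t=.3; print(s['width'],s['force'],'off to far0',r.inv().apply(far(0)-p).round(1),'rot err',(r.inv()*T(t)).as_rotvec().round(3),'far px',proj(c,far(0)))
cv2.imwrite('pics/k.png',c['color'][:,:,::-1])
off=-3*x
for k in (0,.25,.5,.75,.9,1.0):print(k)
plan(p,r,[(tcp(0,t,0)+off,T(t))]+[(tcp(a,t,0)+off,T(t)) for a in (.15,.3,.45,.6,.75,.9,1.0,1.1)],-1,step=12,nd=1)
qq,e,lg=sim(q,[(tcp(0,t,0)+off,T(t))]+[(tcp(a,t,0)+off,T(t)) for a in (.15,.3,.45,.6,.75,.9,1.0,1.1)],log=True);print(e,np.minimum(lg-LO,HI-lg).min(0).round(3))
E
```

```text
q [ 0.684  0.622 -0.811  2.408  2.808  0.273 -2.587] p [520.5  31.5 165.4] [ 2.5653276  -0.238305    1.75436527] model err [14.4  4.3 11. ] [0.01  0.024 0.007]
0.20941296813756058 [-0.11600613 -0.7542851   0.38709308] off to far0 [-5.8  2.9 33. ] rot err [-0.003  0.015  0.005] far px [257.9877635  236.07088705]
0
0.25
0.5
0.75
0.9
1.0
-1 -0.2 0 1 -0.1 0.3 0.1; -1 -0.2 0 1 0 0.3 0.1; -1 -0.2 0 1 -0.1 0.2 0.1; -1 -0.2 0 0.9 0 0 0; -1 0 0 0.8 0 0 0
-1 0 0 0.9 0 0 0; -1 0.2 0 0.8 0 0 0; -1 0.3 0 0.8 0 0 0; -1 0.4 0 0.7 0 0 0; -1 0.4 0 0.5 0 0 0
-1 0.4 0 0.4 0 0 0
(np.float64(5.684341886080802e-14), np.float64(2.0158651201548846e-16)) [2.359 1.056 0.437 0.058 1.377 0.081 0.364]
```

View pics/k.png

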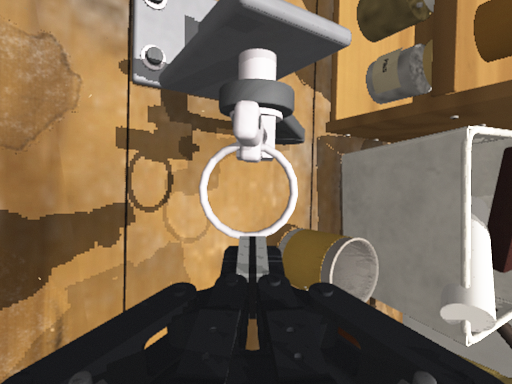

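Call:
move_arm(
  targets="-1 -0.2 -0.1 1 0 0.3 0.1; -1 -0.2 -0.1 1 0 0.3 0.1; -1 -0.2 0 1 0 0.2 0.1; -1 -0.2 0 0.9 0 0 0; -1 0 0 0.8 0 0 0",
)

```text
clock: 15.35
eef_pos: [544.2, 36.3, 123.4]
tool_rot: [2.565, -0.252, 1.754]
force: [-0.4, -3.1, 1.0]
width: -0.2
gripper_force: 0.9
```

Call:
move_arm(
  targets="-1 0 0 0.9 0 0 0; -1 0.2 0 0.8 0 0 0; -1 0.3 0 0.8 0 0 0; -1 0.4 0 0.7 0 0 0; -1 0.4 0 0.5 0 0 0",
)

```text
clock: 15.77
eef_pos: [560.1, 60.4, 96.6]
tool_rot: [2.565, -0.254, 1.754]
force: [-0.5, 0.1, 0.0]
width: 0.1
gripper_force: 0.0
```

```bash
python3 - <<'E'
from ringp import *
import pickle
c=get('wrist');pickle.dump((c,read_state()),open('w9.pkl','wb'))
d=p-M;print(s['force'],'tcp in shaft frame',np.round([d@x,d@y,d@z],1),'far1.0',proj(c,far(1.0)))
a=get('scene');pickle.dump(a,open('s9.pkl','wb'))
u,v=proj(a,M).astype(int);i2=cv2.resize(a['color'][v-45:v+51,u-36:u+36],None,fx=4,fy=4,interpolation=cv2.INTER_CUBIC)
cv2.imwrite('pics/l.png',np.hstack([c['color'],i2])[:,:,::-1])
E
```

```text
q [ 0.543  0.818 -0.741  2.356  2.802  0.435 -2.562] p [560.1  60.4  96.6] [ 2.56507682 -0.25381646  1.75393042] model err [13.6  3.3 12.4] [0.011 0.024 0.007]
[-0.49344114  0.10639553  0.00637542] tcp in shaft frame [ -5.2 -41.5 -33. ] far1.0 [263.4247052  250.07004547]
```

Call:
move_arm(
  targets="-1 -0.6 0 -0.6 0 0 0; -1 -0.6 0 -1 0 0 0; -1 -0.2 0 -1.6 0 0 0; -1 0.1 0 -1.6 0 0 0; -1 0.2 0 -1.6 0 0 0",
)

```text
clock: 16.28
eef_pos: [529.2, 27.5, 146.8]
tool_rot: [2.566, -0.253, 1.751]
force: [-0.7, 0.1, 0.3]
width: -0.1
gripper_force: 0.0
```

```bash
python3 - <<'E'
from ringp import *
import pickle
c=get('wrist');a=get('scene');b=get('top');pickle.dump((c,a,b,read_state()),open('w10.pkl','wb'))
c8,_=pickle.load(open('w8.pkl','rb'));_,a7,_=pickle.load(open('w7.pkl','rb'))
d=p-M;print(s['force'],'tcp shaft',np.round([d@x,d@y,d@z],1))
def mid(th,sx): return M+y*(-9-27.6*np.cos(th))+z*(13.5-27.6*np.sin(th))+sx*29*x
def val(im,P):
    u,v=proj(im,P).round().astype(int);k=im['color'][v-7:v+8,u-7:u+8].astype(int) if 8<v<376 and 8<u<504 else np.zeros((1,1,3),int)
    w=(k.min(2)>195).sum();return (u.item(),v.item(),int(w))
for n,im in (('c8',c8),('now',c),('a7 scene',a7),('scene',a),('top',b)):
    print(n,[(th,val(im,far(th)),val(im,mid(th,1)),val(im,mid(th,-1))) for th in (0,.8,1.55)])
E
```

```text
q [ 0.686  0.684 -0.802  2.396  2.825  0.304 -2.573] p [529.2  27.5 146.8] [ 2.56564161 -0.25266367  1.75109104] model err [14.5  3.8 11.6] [0.011 0.024 0.007]
[-0.67783551  0.07195579  0.29953067] tcp shaft [ -5.4 -73.5  26.5]
c8 [(0, (258, 236, 55), (304, 191, 11), (212, 190, 34)), (0.8, (257, 205, 0), (299, 178, 63), (216, 177, 9)), (1.55, (257, 156, 139), (298, 152, 0), (218, 152, 75))]
now [(0, (263, 235, 0), (314, 184, 0), (212, 184, 0)), (0.8, (261, 201, 0), (308, 171, 0), (216, 171, 0)), (1.55, (260, 149, 90), (306, 143, 45), (217, 143, 0))]
a7 scene [(0, (231, 172, 5), (230, 161, 8), (217, 177, 0)), (0.8, (233, 179, 0), (231, 164, 8), (218, 180, 0)), (1.55, (226, 178, 0), (227, 164, 10), (215, 180, 0))]
scene [(0, (231, 172, 0), (230, 161, 0), (217, 177, 0)), (0.8, (233, 179, 0), (231, 164, 0), (218, 180, 0)), (1.55, (226, 178, 0), (227, 164, 0), (215, 180, 0))]
top [(0, (240, 172, 0), (229, 162, 0), (229, 182, 0)), (0.8, (234, 166, 0), (226, 159, 6), (227, 179, 6)), (1.55, (221, 165, 28), (219, 158, 3), (220, 178, 35))]
```

Call:
move_arm(
  targets="-1 -0.5 0 -2 0 0 0; -1 -1 0 -2 0 0 0; -1 -1.5 0 -2 0 0 0; -1 -1.5 0 -2 0 0 0; -1 0 0 0 0 0 0",
)

```text
clock: 16.85
eef_pos: [512.3, -13.3, 177.1]
tool_rot: [2.566, -0.246, 1.741]
force: [0.9, 0.3, -0.2]
width: -0.2
gripper_force: 0.0
```

```bash
python3 - <<'E'
from ringp import *
import pickle
c=get('wrist');a=get('scene');pickle.dump((c,a,read_state()),open('w11.pkl','wb'))
print(p)
def pts(n,im):
    print(n,'far',{t:proj(im,far(t)).round(1).tolist() for t in (0,.8,1.2,1.4,1.59)},'M',proj(im,M).round(1),'tabtop',proj(im,M+53*z).round(1))
    for sx in (1,-1): print('  side',sx,{t:proj(im,M+y*(-9-27.6*np.cos(t))+z*(13.5-27.6*np.sin(t))+sx*29*x).round(1).tolist() for t in (1.2,1.4,1.59)})
def asc(im,u0,v0,u1,v1):
    h=cv2.cvtColor(im['color'],cv2.COLOR_RGB2HSV)
    for v in range(v0,v1): print(v,''.join('#' if h[v,u,1]<60 and h[v,u,2]>175 else '+' if h[v,u,1]<60 and h[v,u,2]>110 else '.' if h[v,u,1]<70 else ' ' for u in range(u0,u1)))
pts('c',c);pts('a',a)
u,v=proj(c,M).astype(int);asc(c,u-45,v-30,u+45,v+30)
u,v=proj(a,M).astype(int);asc(a,u-25,v-22,u+30,v+26)
E
```

```text
q [ 0.94   0.674 -1.023  2.388  2.322  0.238 -2.012] p [512.3 -13.3 177.1] [ 2.56626343 -0.24568983  1.74060208] model err [15.4  2.  13.1] [0.01  0.024 0.007]
[512.27530619 -13.27128347 177.1086718 ]
c far {0: [259.5, 166.8], 0.8: [258.3, 148.3], 1.2: [257.8, 127.6], 1.4: [257.7, 115.5], 1.59: [257.6, 103.1]} M [258.4  76.2] tabtop [260.1  41.8]
  side 1 {1.2: [296.5, 106.8], 1.4: [296.2, 100.2], 1.59: [296.1, 93.5]}
  side -1 {1.2: [220.1, 107.5], 1.4: [220.2, 101.0], 1.59: [220.2, 94.3]}
a far {0: [230.7, 172.1], 0.8: [232.8, 178.7], 1.2: [230.0, 178.9], 1.4: [227.8, 178.3], 1.59: [225.4, 177.3]} M [216.5 167.7] tabtop [207.3 156. ]
  side 1 {1.2: [229.4, 164.3], 1.4: [228.3, 164.0], 1.59: [227.1, 163.6]}
  side -1 {1.2: [216.8, 180.4], 1.4: [215.8, 180.1], 1.59: [214.6, 179.5]}
46 .......................++####################+.......................+++++++++.           
47 .......................++#####################.++......................+++++++.           
48 .......................++#####################.+#.......................++++++.           
49 ......................
[... 7493 characters left out ...]
.....
181     +..................+++++.            ..............
182    .+....................+++               ............
183  .#++.....................+.                ...........
184 ###++.....................++                 ..........
185 ###++.....................+++#               ..........
186 ###++......................++###              ........ 
187 ###++......................++####.             ....... 
188 ##+++......................++#####             ......  
189 #++++......................++##+++              ...    
190 +++++......................++++++                      
191 #+++++......................+++.                       
192 ###+++......................+.
```

```bash
python3 - <<'E'
from ringp import *
P1=M+82*z-60*y+np.array([0,0,10.])
P2=M+78*z
qq,e,lg=sim(q,[(P1,T(.15)),(P2,T(0))],log=True);print(qq.round(2),e,np.minimum(lg-LO,HI-lg).min(0).round(3))
plan(p,r,[(P1,T(.15)),(P2,T(0))],-1,step=18,deg=4,nd=1)
E
```

```text
q [ 0.935  0.673 -1.021  2.389  2.333  0.237 -2.024] p [512.4 -11.3 177.1] [ 2.56573818 -0.2465253   1.74384895] model err [15.4  2.1 13.1] [0.01  0.024 0.007]
[ 0.31  0.56 -0.94  2.45  1.93  0.68 -2.22] (np.float64(1.414217603446188e-07), np.float64(6.465737127103794e-11)) [2.183 0.908 0.211 0.004 1.949 0.07  0.715]
-1 1.5 0.2 -0.3 0 -2 -0.1; -1 1.4 0.3 -0.4 -0.1 -1.9 -0.1; -1 1.4 0.2 -0.4 0 -2 -0.2; -1 1.4 0.2 -0.5 0 -1.9 -0.1; -1 1.4 -0.1 0.5 0 -2.2 0
-1 1.5 -0.1 0.5 0 -2.1 0; -1 1.5 -0.2 0.4 0 -2.2 0; -1 1.5 -0.1 0.4 0 -2.1 0
```

Call:
move_arm(
  targets="-1 1.5 0.2 -0.4 0 -2 -0.1; -1 1.4 0.3 -0.5 0 -2 -0.1; -1 1.4 0.2 -0.5 0 -2 -0.1; -1 1.4 0.2 -0.5 0 -2 -0.1; -1 1.4 0 0.4 0 -2.1 0",
)

```text
clock: 17.37
eef_pos: [502.9, 55.7, 209.0]
tool_rot: [2.577, -0.091, 1.656]
force: [0.2, -0.7, -0.9]
width: 0.2
gripper_force: 0.0
```

Call:
move_arm(
  targets="-1 1.5 -0.1 0.5 0 -2.1 0; -1 1.5 -0.2 0.4 0 -2.1 0; -1 1.5 -0.1 0.4 0 -2.1 0; -1 0 0 0 0 0 0",
)

```text
clock: 17.7
eef_pos: [503.3, 108.8, 197.9]
tool_rot: [2.58, -0.003, 1.61]
force: [0.8, 0.4, 0.5]
width: -0.2
gripper_force: 0.0
```

```bash
cat > asc.py <<'E'
from ringp import *
def pts(n,im):
    print(n,'far',{t:proj(im,far(t)).round(1).tolist() for t in (0,.8,1.2,1.4,1.59)},'M',proj(im,M).round(1),'tabtop',proj(im,M+53*z).round(1))
    for sx in (1,-1): print('  side',sx,{t:proj(im,M+y*(-9-27.6*np.cos(t))+z*(13.5-27.6*np.sin(t))+sx*29*x).round(1).tolist() for t in (1.2,1.4,1.59)})
def asc(im,u0,v0,u1,v1):
    h=cv2.cvtColor(im['color'],cv2.COLOR_RGB2HSV)
    for v in range(v0,v1): print(v,''.join('#' if h[v,u,1]<60 and h[v,u,2]>175 else '+' if h[v,u,1]<60 and h[v,u,2]>110 else '.' if h[v,u,1]<70 else ' ' for u in range(u0,u1)))
E
python3 - <<'E'
from asc import *
import pickle
c=get('wrist');a=get('scene');pickle.dump((c,a),open('w12.pkl','wb'));_,a7,_=pickle.load(open('w7.pkl','rb'))
print(p)
pts('c',c);pts('a',a)
u,v=proj(a,M).astype(int);asc(a7,u-25,v-20,u+30,v+22);asc(a,u-25,v-20,u+30,v+22)
u,v=proj(c,M).astype(int);asc(c,u-50,v-25,u+50,v+35)
E
```

```text
q [ 0.259  0.504 -0.905  2.414  1.838  0.636 -2.15 ] p [503.3 108.8 197.9] [ 2.58047253 -0.00346436  1.60957795] model err [ 5.3  2.9 10. ] [-0.     0.024  0.006]
[503.25982186 108.8418899  197.88489657]
c far {0: [250.2, 293.4], 0.8: [250.5, 250.5], 1.2: [250.7, 226.4], 1.4: [250.8, 214.5], 1.59: [251.0, 203.6]} M [251.  212.4] tabtop [250.8 243. ]
  side 1 {1.2: [284.8, 228.3], 1.4: [284.9, 221.9], 1.59: [285.1, 216.0]}
  side -1 {1.2: [216.7, 227.7], 1.4: [216.7, 221.2], 1.59: [216.6, 215.4]}
a far {0: [230.7, 172.1], 0.8: [232.8, 178.7], 1.2: [230.0, 178.9], 1.4: [227.8, 178.3], 1.59: [225.4, 177.3]} M [216.5 167.7] tabtop [207.3 156. ]
  side 1 {1.2: [229.4, 164.3], 1.4: [228.3, 164.0], 1.59: [227.1, 163.6]}
  side -1 {1.2: [216.8, 180.4], 1.4: [215.8, 180.1], 1.59: [214.6, 179.5]}
147              ####++++..++                              
148 .         .####+++++.....                              
149 ..    .#####++++++.......                              
150 ...++++##+++++++.........                              
151 ....+++++++++...........+                              
15
[... 10313 characters left out ...]
                       ..+++#####+..........................      .++...                      
241                               .+++#####+..........................     .++++..                      
242                               .++######+..........................    ..+++++                       
243                               .++######+..........................    .++++++                       
244                               +++######............................   .+.+++                        
245                               .++++###+............................   ......                        
246                              ...............................................
```

```bash
python3 -c "
from cell import order, read_state
print(read_state()['force']); print(order.finish_job())"
```

```text
[ 0.88758243 -0.95810306  1.18401449]
the job is handed in; nothing more can be done
None
```

The linchpin is fully home in the shaft's cross-hole and the ring has snapped shut beneath the shaft; I let go and handed the job in at about 18 s, with the tin and the tape not touched.

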